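# Weigh two table mills and seat the heavier in the serving caddy

## Robot

A 6-joint arm with a two-finger parallel gripper is mounted at the origin on the work surface. World frame = base frame: x ahead of the robot, y to its left, z up, the work surface at z = 0. Lengths are in m, angles in rad, forces in N, time in s.
With the tool pointing down it reaches from about 0.35 to 0.875 m from the base axis. Payload 4.2 kg.
Tool frame: the origin (TCP) lies where the fingers leave the gripper's body, on its centre line; the fingertips stand 70 mm ahead of it and the grasp point (between the pads) lies 51 mm ahead of it; z points along the fingers, y is the line along which they close (so a half turn about z gives the same grasp; the last joint's range is limited). The gripper opens to 87 mm and grips with 3 to 60 N. Pads are 19 mm wide; open, the fingers measure 117 mm over their backs; the gripper's body (75 mm by 190 mm) begins 51 mm behind the grasp point.
Start: joints at [1.391, 0.385, 0.008, 0, -1.194, -0.259], TCP at [0.265, 0.566, 0.292] pointing down, gripper open.
Joint ranges: [-3.14, 3.14], [-1.21, 2.06], [-1.07, 1.41], [-3.16, 2.05], [-2.99, -0.16], [-3.1, 3.1]. Speed limits (rad/s): [2.79, 2.79, 3.14, 3.14, 3.14, 3.14].

## Interface

Orientations are given as a 3x3 rotation matrix whose columns are the frame's x, y, z axes.
In Python, from rig import env gives the robot as it stands.
- The arm moves only by the tool move_arm, never from a script. Its argument "commands" is a list of rows, each an object with "xyz": the shift along the tool's x, y, z in units of 80 cm (1.0 is 80 cm), a list of three; "angular": the turn, a rotation vector about the tool's x, y, z in units of 360 degrees (1.0 is 360 degrees), a list of three. In form: [{"xyz": [dx, dy, dz], "angular": [wx, wy, wz]}, ...]. A call has exactly 10 rows; each row is the pose to reach, as a shift and turn from the pose commanded when the call began, along the tool's axes at that moment, turning the shorter way round; what a row does not reach only later rows make up. A row lasts 1/8 s, in which the tool goes at most 62.5 mm and 10.7 degrees, less where a joint would pass 70% of its speed; a pose out of reach is approached as far as the arm can. A call with a number of a shift or a turn outside -1 to 1 is refused whole. A call with a gripper value outside its range is refused whole. "hand" is the closure, from -1 (fully open) to 1 (shut), set as the call begins (left out, the last holds). The fingers move at their own pace and stop on an object; "grip_force" is the grip in N (left out, the last holds). Time passes only in rows, so rows that repeat a pose let the fingers close, or fill a call up. It gives the time, the measured TCP pose, the force, the opening and the grip force at its end, in the units of the state.
- env.get_obs(): the state, without advancing time (a new reading comes with each control period).
- env.camera(name): name is "side" or "top" or "wrist"; returns the picture (384x512x3 uint8, red, green, blue); there is no depth.
- env.calibration(name): a dict with "fx", "fy", "cx", "cy" (pixels), "dist" ([k1, k2, p1, p2, k3] as OpenCV has them; the pictures are not rectified), "world_to_cam" (4x4, takes a point from world to camera coordinates). Camera axes: x right, y up, looking along -z (the intrinsics and any distortion apply to the point x, -y, -z); pixel columns grow to the right and rows downward; lengths in m; the calibration is good to about 2 mm. A picture is of the moment at which its call begins: read the wrist's pose just before it. calibration takes no time and is no camera call; for the wrist camera it gives the pose at the moment of the call.
- env.job_done(): hands the job in; it is judged then, once.
The state is a dict: "time_s": time; "joint_positions": joint angles; "joint_velocities": joint speeds; "joint_efforts": joint torques, N m; "position": TCP position; "ee_rot": TCP orientation; "ft_force": force on the tool from outside, world axes, zero at the start; "moment": the same for the moment, N m; "finger_gap": opening from 0.0 (shut) to 1.0 (fully open); "grip_force": force on a finger pad.
Only numpy, scipy, OpenCV 4.12 (cv2) and the standard library are available. Lean on these libraries where they do the work, as an engineer would, in place of code of your own. Each camera call takes 0.05 s, during which the arm holds its last target. There are 200 camera calls.

## Task

The two wooden mills look alike, but the pepper mill has a steel grinder inside and is the heavier one. Stand the mills gently on opposite pans of the balance, let go of both and see which pan goes down; then put the heavier mill into the sprung socket of the dark wooden caddy and press it down until it is fully home on the rest disc at the bottom (its depth has to be felt), never pushing with more than 25 N, and leave the lighter mill standing on its pan. Do not knock over or push about anything else on the table.

Things in the scene. Friction and masses are not known exactly. Their poses are not given: they have to be found in the camera images.
- mill_a: Wooden mill, round about its upright z; origin: centre of underside. 112 mm high: straight foot 54 mm across up to 52 mm (lower edge chamfered 3 mm), waist 34 mm across at 64-71 mm, straight head 42 mm across at 74-101 mm (grip here), flat steel top 26 mm across at 112 mm, may be pressed on. 0.17-0.27 kg; the grinder inside rattles by 1 mm.
- mill_b: The other mill, same look and same measures as the first, origin at the centre of its underside. Which of the two is heavier changes from start to start.
- balance: grey equal-arm balance, fixed to the table: base 100 mm (own x) by 340 mm (own y), 22 mm high, column 50 mm square to 62 mm and a white scale card up to 88 mm; origin at the centre of its underside. The pans lie 130 mm from its centre along own +y (left) and -y (right).
- pan_left: left (+y) pan of the balance: steel dish, flat floor 86 mm across, rim 108 mm across and 4 mm above the floor. Origin: centre of its underside, 84 mm above the table when level; the floor is 4 mm above the origin. Stays level, moves up or down 12 mm to stops, opposite to the other pan, at hardly any force. More than 20 N between mill and pan harms it.
- pan_right: right (-y) pan of the balance: steel dish, flat floor 86 mm across, rim 108 mm across and 4 mm above the floor. Origin: centre of its underside, 84 mm above the table when level; the floor is 4 mm above the origin. Stays level, moves up or down 12 mm to stops, opposite to the other pan, at hardly any force. More than 20 N between mill and pan harms it.
- beam (a joint): tilt of the balance beam in rad: 0 level, about +0.09 left pan fully down, about -0.09 right pan fully down
- block: the wooden block of the caddy, 96 x 96 x 45 mm, same origin and axes as the caddy; its wood must not be pushed on by a mill with more than 36 N
- caddy: dark wooden caddy block, fixed to the table, 96 x 96 mm, 45 mm high, with a 12 mm high, 30 mm lip on its own +x side; origin at the centre of its underside. In the middle of its top is one round upright socket, 57 mm across, with a slightly chamfered mouth.
- socket (a point): centre of the socket's mouth, 45 mm above the caddy's origin. The bottom is a steel rest disc clamped anywhere 19 to 35 mm below the mouth; no reading tells how deep. Two sprung steel balls in the wall (own +y and -y, 14 mm below the mouth, 50 mm apart) hold up a mill let go; pushing it past takes 5 to 12 N, and it stays wherever the push stops. Creep: the disc is hard.
- plates: stack of square card plates, about 170 mm across, 91 mm high; origin under its centre
- bottle0: sealed sauce bottle, 52 mm across, 165 mm high; origin under its centre
- bottle1: second sauce bottle, same size; origin under its centre
- cup: white tasting cup, 52 mm across, 45 mm high; origin under its centre
- log: slice of log, 110 mm across, 28 mm high; origin under its centre
- dish: white bowl, 90 mm across, 30 mm high; origin under its centre
- tongs: steel serving tongs lying flat, 190 mm long along own x, 11 mm high; origin at the underside of the middle
There are look-alikes about, which are no part of the job. What is shaped like the mill_b but turquoise is not meant.

How it is judged:
By the outcome, as a careful person would: the job done as asked, in the order asked, and still so for the second after the job is handed in, with the robot touching nothing.
It also fails if it takes over 72 s, if anything falls off the work surface, if the arm or the gripper's body presses on something with over 40 N, if the wrist force passes 120 N, or if a joint passes its speed limit or range.

## Working session

There is one attempt and no reset: what is moved stays moved. The work goes in short steps, Python scripts to look and compute and a tool call to move; the robot and the scene stay as the last step left them, time stands still between calls to the robot, and variables do not carry over. Pictures are saved under pics/ and viewed, at most 10 in all, crops included, and the job is handed in when it is done.

Besides the shell and the picture viewer there is one more tool, called after "Request:" by a JSON object that holds its "api" and its "payload". move_arm: Moves the arm, as the interface text tells. Shifts and turns lie within -1 to 1; 1 stands for 80 cm of shift or 360 degrees of turn. Its arguments: {"type":"object","properties":{"commands":{"type":"array"},"hand":{"type":"number"},"grip_force":{"type":"number"}},"required":["commands"]}

```bash
mkdir -p pics; ls; cat > h.py <<'E'
import numpy as np, cv2
from rig import env
def snap(n,f):
    c=env.calibration(n); im=env.camera(n); cv2.imwrite(f'pics/{f}.png',im[:,:,::-1]); np.save(f'pics/{f}.npy',im)
    import pickle; pickle.dump(c,open(f'pics/{f}.pkl','wb')); return im,c
def load(f):
    import pickle; return np.load(f'pics/{f}.npy'),pickle.load(open(f'pics/{f}.pkl','rb'))
def ray(c,uv):
    K=np.array([[c['fx'],0,c['cx']],[0,c['fy'],c['cy']],[0,0,1.]])
    p=cv2.undistortPoints(np.array([[uv]],float),K,np.array(c['dist'],float))[0,0]
    T=np.array(c['world_to_cam']); R=T[:3,:3]; o=-R.T@T[:3,3]
    return o,R.T@np.array([p[0],-p[1],-1.])
def onz(c,uv,z):
    o,d=ray(c,uv); return o+d*(z-o[2])/d[2]
def proj(c,P):
    T=np.array(c['world_to_cam']); q=T[:3,:3]@np.array(P,float)+T[:3,3]
    K=np.array([[c['fx'],0,c['cx']],[0,c['fy'],c['cy']],[0,0,1.]])
    return cv2.projectPoints(np.array([[q[0],-q[1],-q[2]]]),np.zeros(3),np.zeros(3),K,np.array(c['dist'],float))[0].ravel()
E
python3 - <<'E'
from h import *
for n in('top','side'):
    im,c=snap(n,n+'0'); T=np.array(c['world_to_cam']); print(n,-T[:3,:3].T@T[:3,3],c['fx'],c['dist'])
o=env.get_obs(); print({k:np.round(v,3) for k,v in o.items()})
a=np.vstack([load('top0')[0]]); cv2.imwrite('pics/top0b.png',cv2.resize(a[:,:,::-1],(800,600),interpolation=cv2.INTER_CUBIC))
E
```

```text
pics
top [0.36951184 0.00912739 1.101738  ] 358.70819920156316 [-0.07659356  0.          0.          0.          0.        ]
side [ 0.40371527 -0.95497688  0.78841809] 422.21769940987235 [-0.13161514  0.          0.          0.          0.        ]
{'time_s': np.float64(0.1), 'joint_positions': array([ 1.391,  0.385,  0.007, -0.   , -1.194, -0.259]), 'joint_velocities': array([-0.001, -0.002,  0.004,  0.001, -0.   ,  0.   ]), 'joint_efforts': array([-0.0000e+00, -3.9169e+01,  1.8794e+01,  4.2320e+00,  1.3000e-02,
       -0.0000e+00]), 'position': array([0.265, 0.565, 0.291]), 'ee_rot': array([[ 0.905, -0.425, -0.001],
       [-0.425, -0.905, -0.002],
       [ 0.   ,  0.002, -1.   ]]), 'ft_force': array([-0.386,  0.342, -0.092]), 'moment': array([0.002, 0.01 , 0.005]), 'grip_force': np.float64(0.0), 'finger_gap': np.float64(1.002)}
```

View pics/top0b.png

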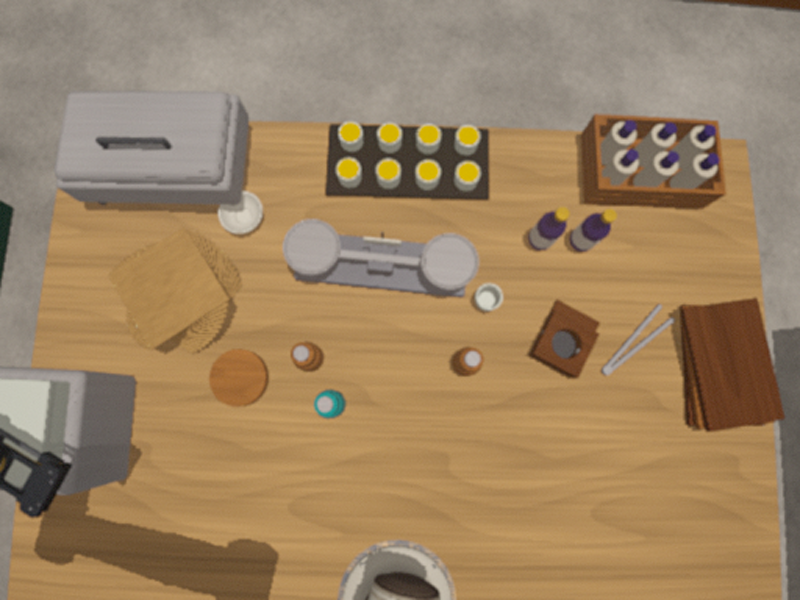

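View pics/side0.png

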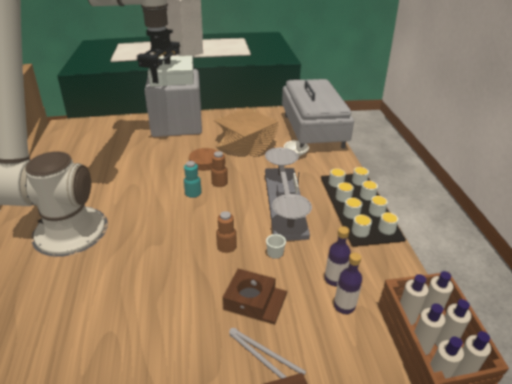

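The top view (scaled 1.5625×) shows the mills at about (306,356) and (469,361), with the turquoise decoy at (329,404). The pans are at (312,248) and (449,262), the caddy socket is at (566,344) and the cup is at (488,297). The side view shows nothing standing on the pans, and the decoy is next to the far mill.

```bash
python3 - <<'E'
from h import *
im,c=load('top0'); hsv=cv2.cvtColor(im,cv2.COLOR_RGB2HSV); s=1.5625
def blob(mask,u,v,r):
    m=np.zeros(mask.shape,np.uint8); cv2.circle(m,(int(u),int(v)),r,1,-1)
    n,l,st,ce=cv2.connectedComponentsWithStats((mask&(m>0)).astype(np.uint8))
    i=1+np.argmax(st[1:,4]); return ce[i],st[i]
low=hsv[:,:,1]<75
for n,u,v in(('millL',302,353),('millR',473,358)):
    ce,st=blob(low,u/s,v/s,9); print(n,ce,st,onz(c,ce,.112).round(4))
ce,st=blob((hsv[:,:,0]>80)&(hsv[:,:,0]<100)&(hsv[:,:,1]>80),329/s,404/s,20); print('turq',ce,st,onz(c,ce,.06))
g=cv2.cvtColor(im,cv2.COLOR_RGB2GRAY)
for n,u,v in(('panL',312,248),('panR',449,262)):
    x0,y0=int(u/s)-26,int(v/s)-26
    cr=cv2.resize(g[y0:y0+52,x0:x0+52],None,fx=6,fy=6,interpolation=cv2.INTER_CUBIC)
    h=cv2.HoughCircles(cr,cv2.HOUGH_GRADIENT,1,400,param1=80,param2=15,minRadius=95,maxRadius=135)
    a=h[0,0]; uv=np.array([x0,y0])+(a[:2]+.5)/6-.5; P=onz(c,uv,.092); E=onz(c,uv+[a[2]/6,0],.092); print(n,uv,P.round(4),'diam',2*np.linalg.norm(E-P))
x0,y0=int(566/s)-16,int(344/s)-16
cr=cv2.resize(g[y0:y0+32,x0:x0+32],None,fx=8,fy=8,interpolation=cv2.INTER_CUBIC)
h=cv2.HoughCircles(cr,cv2.HOUGH_GRADIENT,1,400,param1=60,param2=10,minRadius=60,maxRadius=95)
a=h[0,0]; uv=np.array([x0,y0])+(a[:2]+.5)/8-.5; P=onz(c,uv,.045);E=onz(c,uv+[a[2]/8,0],.045); print('sock',uv,P.round(4),2*np.linalg.norm(E-P))
# wrist cam pose wrt tool
o=env.get_obs(); w=env.calibration('wrist'); T=np.array(w['world_to_cam']); R=np.array(o['ee_rot'])
print('cam in tool',R.T@(-T[:3,:3].T@T[:3,3]-o['position']),'view',R.T@-T[2,:3], w['fx'])
for n,uv in(('cup',(488,297)),('bot0',(545,240)),('bot1',(588,236)),('log',(238,377))): print(n,onz(c,np.array(uv)/s,.03).round(3))
E
```

```text
millL [192.325  225.7625] [188 221  10  10  80] [0.4455 0.1799 0.112 ]
millR [301.9382716  229.37037037] [297 225  11  10  81] [ 0.4439 -0.1224  0.112 ]
turq [211.83333333 257.96428571] [201 250  19  17 168] [0.35930767 0.12794209 0.06      ]Traceback (most recent call last):
  File "<stdin>", line 16, in <module>
TypeError: 'NoneType' object is not subscriptable
```

```bash
python3 - <<'E'
from h import *
im,c=load('top0'); s=1.5625
g=cv2.cvtColor(im,cv2.COLOR_RGB2GRAY)
def circ(n,u,v,h,z,dmm):
    x0,y0=int(u/s)-h,int(v/s)-h; k=8
    cr=cv2.GaussianBlur(cv2.resize(g[y0:y0+2*h,x0:x0+2*h],None,fx=k,fy=k,interpolation=cv2.INTER_CUBIC),(0,0),3)
    r=dmm/2000*358.7/(1.1-z)*k
    for p in(20,12,7,4):
        q=cv2.HoughCircles(cr,cv2.HOUGH_GRADIENT,1.5,5,param1=25,param2=p,minRadius=int(r*.9),maxRadius=int(r*1.1))
        if q is not None: break
    else: return print(n,'none')
    for a in q[0][:3]:
        uv=np.array([x0,y0])+(a[:2]+.5)/k-.5; print(n,p,uv,onz(c,uv,z).round(4),'r ratio',a[2]/r)
circ('panL',312,248,26,.092,108);circ('panR',449,262,26,.092,108);circ('sock',566,344,16,.045,57)
o=env.get_obs(); w=env.calibration('wrist'); T=np.array(w['world_to_cam']); R=np.array(o['ee_rot'])
print('cam in tool',R.T@(-T[:3,:3].T@T[:3,3]-o['position']),'view',R.T@-T[2,:3], w['fx'])
for n,uv in(('cup',(488,297)),('bot0',(545,240)),('bot1',(588,236)),('log',(238,377))): print(n,onz(c,np.array(uv)/s,.03).round(3))
cv2.imwrite('pics/cad.png',cv2.resize(im[185:250,330:395,::-1],(520,520),interpolation=cv2.INTER_CUBIC))
E
```

```text
panL 20 [198.53125 155.28125] [0.6525 0.1776 0.092 ] r ratio 1.0381935
panL 20 [198.53125 154.15625] [0.6559 0.1778 0.092 ] r ratio 1.0938109
panL 20 [198.90625 156.40625] [0.6491 0.1763 0.092 ] r ratio 0.98452747
panR 20 [287.28125 166.15625] [ 0.6272 -0.0817  0.092 ] r ratio 0.96013385
panR 20 [287.65625 165.40625] [ 0.6295 -0.0828  0.092 ] r ratio 1.0059938
panR 20 [286.90625 166.71875] [ 0.6255 -0.0806  0.092 ] r ratio 0.9279341
sock 12 [358.03125 220.53125] [ 0.479 -0.299  0.045] r ratio 0.94814247
sock 12 [358.21875 221.65625] [ 0.4757 -0.2995  0.045 ] r ratio 1.0429567
sock 12 [358.78125 220.34375] [ 0.4796 -0.3013  0.045 ] r ratio 0.8958978
cam in tool [ 0.06686394  0.00090656 -0.09277282] view [-2.44884694e-01 -9.45624067e-04  9.69551748e-01] 274.34800107479583
cup [ 0.57  -0.165  0.03 ]
bot0 [ 0.689 -0.28   0.03 ]
bot1 [ 0.701 -0.368  0.03 ]
log [0.402 0.311 0.03 ]
```

```bash
cat >> h.py <<'E'
from scipy.spatial.transform import Rotation as Ro
def plan(*wps):
    """wps: (x,y,z,yaw_deg) TCP targets, tool down, tool x at yaw; prints rows in tool units"""
    o=env.get_obs(); R=np.array(o['ee_rot']); p=np.array(o['position'])
    print('t',round(float(o['time_s']),2),'p',p.round(4),'F',np.round(o['ft_force'],2),'gap',round(float(o['finger_gap']),3),'grip',round(float(o['grip_force']),1))
    for x,y,z,yaw in wps:
        a=np.radians(yaw); G=np.array([[np.cos(a),np.sin(a),0],[np.sin(a),-np.cos(a),0],[0,0,-1]])
        d=R.T@(np.array([x,y,z])-p)/.8; w=Ro.from_matrix(R.T@G).as_rotvec()/(2*np.pi)
        print('  xyz',d.round(4).tolist(),'ang',w.round(4).tolist())
E
python3 - <<'E'
from h import *
plan((.4455,.1799,.291,0),(.4455,.1799,.25,0))
E
```

```text
t 0.1 p [0.2653 0.5654 0.2913] F [-0.39  0.34 -0.09] gap 1.002 grip 0.0
  xyz [0.4087, 0.3405, 0.001] ang [0.0003, 0.0001, -0.0699]
  xyz [0.4087, 0.3404, 0.0523] ang [0.0003, 0.0001, -0.0699]
```

Request:
{"api": "move_arm", "payload": {"commands": [{"xyz":[0.058,0.049,0],"angular":[0,0,-0.012]},{"xyz":[0.117,0.097,0],"angular":[0,0,-0.024]},{"xyz":[0.175,0.146,0],"angular":[0,0,-0.036]},{"xyz":[0.234,0.195,0],"angular":[0,0,-0.048]},{"xyz":[0.292,0.243,0],"angular":[0,0,-0.06]},{"xyz":[0.35,0.292,0],"angular":[0,0,-0.07]},{"xyz":[0.4087,0.3405,0.02],"angular":[0,0,-0.07]},{"xyz":[0.4087,0.3405,0.0523],"angular":[0,0,-0.07]},{"xyz":[0.4087,0.3405,0.0523],"angular":[0,0,-0.07]},{"xyz":[0.4087,0.3405,0.0523],"angular":[0,0,-0.07]}], "hand": -1}}

```text
time_s: 1.35
position: [0.4461, 0.1809, 0.2511]
ee_rot: [[1.0, 0.002, 0.001], [0.002, -1.0, 0.0], [0.001, -0.0, -1.0]]
ft_force: [0.0, 0.1, 0.4]
finger_gap: 0.999
grip_force: 0.0
```

```bash
python3 - <<'E'
from h import *
im,c=snap('wrist','w1'); plan((.4455,.1799,.139,0)); print(proj(c,(.4455,.1799,.112)))
E
```

```text
t 1.4 p [0.4461 0.1812 0.2514] F [0.67 0.07 0.48] gap 0.999 grip 0.0
  xyz [-0.0009, 0.0018, 0.1405] ang [-0.0001, -0.0003, 0.0004]
[255.34647414 201.55013793]
```

View pics/w1.png

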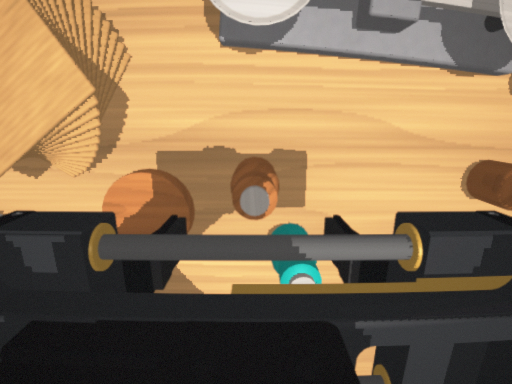

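The wrist view shows the mill's steel top at (255,202), and I predicted (255,202), so the estimate holds. The decoy at (295,260) is clear of the fingers. I'll go down and grip.

Request:
{"api": "move_arm", "payload": {"commands": [{"xyz":[-0.001,0.002,0.03],"angular":[0,0,0]},{"xyz":[-0.001,0.002,0.06],"angular":[0,0,0]},{"xyz":[-0.001,0.002,0.09],"angular":[0,0,0]},{"xyz":[-0.001,0.002,0.12],"angular":[0,0,0]},{"xyz":[-0.001,0.002,0.1405],"angular":[0,0,0]},{"xyz":[-0.001,0.002,0.1405],"angular":[0,0,0]},{"xyz":[-0.001,0.002,0.1405],"angular":[0,0,0]},{"xyz":[-0.001,0.002,0.1405],"angular":[0,0,0]},{"xyz":[-0.001,0.002,0.1405],"angular":[0,0,0]},{"xyz":[-0.001,0.002,0.1405],"angular":[0,0,0]}]}}

```text
time_s: 2.65
position: [0.4451, 0.1787, 0.1383]
ee_rot: [[1.0, 0.001, 0.0], [0.001, -1.0, 0.0], [0.0, -0.0, -1.0]]
ft_force: [-0.3, 0.2, -0.8]
finger_gap: 1.003
grip_force: 0.0
```

Request:
{"api": "move_arm", "payload": {"commands": [{"xyz":[0,0,0],"angular":[0,0,0]},{"xyz":[0,0,0],"angular":[0,0,0]},{"xyz":[0,0,0],"angular":[0,0,0]},{"xyz":[0,0,0],"angular":[0,0,0]},{"xyz":[0,0,0],"angular":[0,0,0]},{"xyz":[0,0,0],"angular":[0,0,0]},{"xyz":[0,0,0],"angular":[0,0,0]},{"xyz":[0,0,0],"angular":[0,0,0]},{"xyz":[0,0,0],"angular":[0,0,0]},{"xyz":[0,0,0],"angular":[0,0,0]}], "hand": 1, "grip_force": 25}}

```text
time_s: 3.9
position: [0.4451, 0.1789, 0.1381]
ee_rot: [[1.0, 0.001, 0.001], [0.001, -1.0, 0.001], [0.001, -0.001, -1.0]]
ft_force: [0.0, 2.1, 0.6]
finger_gap: 0.473
grip_force: 25.0
```

```bash
python3 - <<'E'
from h import *
plan((.4455,.18,.29,0),(.6525,.1776,.29,0),(.6525,.1776,.25,0)); im,c=snap('wrist','w2')
E
```

```text
t 3.9 p [0.4451 0.1789 0.1381] F [0.02 2.06 0.65] gap 0.473 grip 25.0
  xyz [0.0006, -0.0014, -0.1898] ang [-0.0001, -0.0001, 0.0002]
  xyz [0.2593, 0.0019, -0.1897] ang [-0.0001, -0.0001, 0.0002]
  xyz [0.2593, 0.0019, -0.1397] ang [-0.0001, -0.0001, 0.0002]
```

View pics/w2.png

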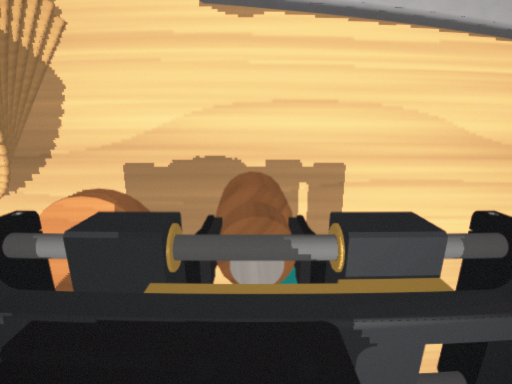

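The mill is gripped: gap 0.473 is about 41 mm. I'll carry it to the left pan.

Request:
{"api": "move_arm", "payload": {"commands": [{"xyz":[0,0,-0.04],"angular":[0,0,0]},{"xyz":[0,0,-0.1],"angular":[0,0,0]},{"xyz":[0,0,-0.15],"angular":[0,0,0]},{"xyz":[0.03,0,-0.19],"angular":[0,0,0]},{"xyz":[0.08,0,-0.19],"angular":[0,0,0]},{"xyz":[0.13,0.001,-0.19],"angular":[0,0,0]},{"xyz":[0.18,0.002,-0.19],"angular":[0,0,0]},{"xyz":[0.23,0.002,-0.19],"angular":[0,0,0]},{"xyz":[0.2593,0.002,-0.18],"angular":[0,0,0]},{"xyz":[0.2593,0.002,-0.15],"angular":[0,0,0]}]}}

```text
time_s: 5.2
position: [0.6536, 0.1766, 0.2563]
ee_rot: [[1.0, -0.001, -0.001], [-0.001, -1.0, -0.001], [-0.001, 0.001, -1.0]]
ft_force: [-0.4, 0.4, -2.7]
finger_gap: 0.478
grip_force: 25.0
```

```bash
python3 - <<'E'
from h import *
plan((.6525,.1776,.228,0),(.6525,.1776,.2155,0)); im,c=snap('wrist','w3');snap('side','s3')
print(proj(c,(.6525,.1776,.092)),proj(c,(.6525+.054,.1776,.092)),proj(c,(.6525,.1776+.054,.092)),proj(c,(.6525,.1776-.054,.092)))
E
```

```text
t 5.2 p [0.6536 0.1766 0.2563] F [-0.43  0.42 -2.73] gap 0.478 grip 25.0
  xyz [-0.0013, -0.0013, 0.0354] ang [0.0001, 0.0002, -0.0001]
  xyz [-0.0013, -0.0013, 0.0511] ang [0.0001, 0.0002, -0.0001]
[253.01381602 194.51110482] [252.89806142 137.88527343] [197.41143771 194.51839557] [308.64820015 194.49330879]
```

View pics/w3.png

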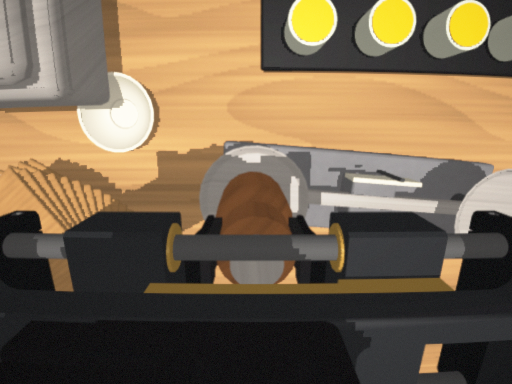

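The left pan's rim spans u≈200 to 308, with its far edge at v≈147. I predicted 138, so the pan centre is a few mm nearer than assumed. I'll check this numerically.

```bash
python3 - <<'E'
from h import *
im,c=load('w3')
for z in(.080,.092,.104):
    print(z,[onz(c,uv,z).round(4)[:2] for uv in((254,147),(200.5,190),(308,190))])
t,ct=load('top0')
print([onz(ct,u,.08).round(3)[:2] for u in((198.7,155.8),(287.5,165.7))])
plan((.648,.1766,.235,0),(.648,.1766,.2155,0))
cv2.imwrite('pics/w3c.png',cv2.resize(im[125:250,180:330,::-1],(600,500),interpolation=cv2.INTER_CUBIC))
E
```

```text
0.08 [array([0.6971, 0.1766]), array([0.6541, 0.2308]), array([0.654 , 0.1221])]
0.092 [array([0.6981, 0.1766]), array([0.657 , 0.2284]), array([0.657 , 0.1244])]
0.104 [array([0.6992, 0.1765]), array([0.66  , 0.2259]), array([0.6599, 0.1268])]
[array([0.654, 0.179]), array([ 0.632, -0.083])]
t 5.3 p [0.6502 0.176  0.2524] F [-0.14 -0.28 -2.72] gap 0.473 grip 25.0
  xyz [-0.0026, -0.0008, 0.0218] ang [0.0006, 0.0018, -0.0001]
  xyz [-0.0023, -0.0009, 0.0462] ang [0.0006, 0.0018, -0.0001]
```

View pics/w3c.png

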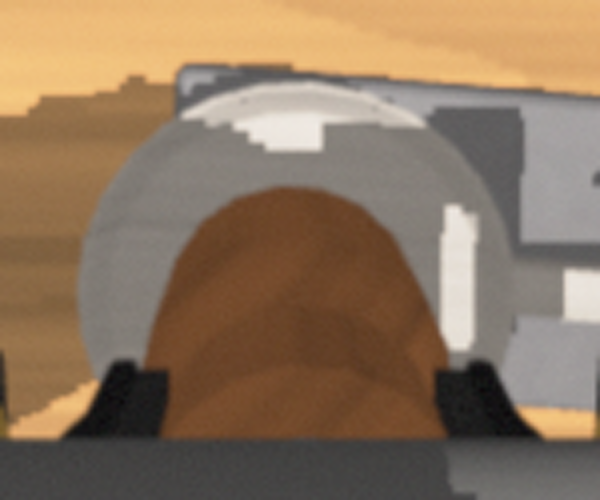

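Request:
{"api": "move_arm", "payload": {"commands": [{"xyz":[-0.008,0.001,0],"angular":[0,0,0]},{"xyz":[-0.008,0.001,0.01],"angular":[0,0,0]},{"xyz":[-0.008,0.001,0.02],"angular":[0,0,0]},{"xyz":[-0.008,0.001,0.03],"angular":[0,0,0]},{"xyz":[-0.008,0.001,0.036],"angular":[0,0,0]},{"xyz":[-0.008,0.001,0.04],"angular":[0,0,0]},{"xyz":[-0.008,0.001,0.044],"angular":[0,0,0]},{"xyz":[-0.008,0.001,0.048],"angular":[0,0,0]},{"xyz":[-0.008,0.001,0.048],"angular":[0,0,0]},{"xyz":[-0.008,0.001,0.048],"angular":[0,0,0]}]}}

```text
time_s: 6.55
position: [0.6461, 0.1765, 0.2197]
ee_rot: [[1.0, 0.001, 0.0], [0.001, -1.0, 0.0], [0.0, -0.0, -1.0]]
ft_force: [0.6, 1.2, -2.3]
finger_gap: 0.473
grip_force: 25.0
```

```bash
python3 - <<'E'
from h import *
im,c=snap('wrist','w4')
plan((.646,.1766,.217,0),(.646,.1766,.215,0)); 
E
```

```text
t 6.6 p [0.6461 0.1766 0.2198] F [ 0.25  0.12 -1.78] gap 0.476 grip 25.0
  xyz [-0.0001, -0.0, 0.0035] ang [-0.0, -0.0001, 0.0002]
  xyz [-0.0001, -0.0, 0.006] ang [-0.0, -0.0001, 0.0002]
```

Request:
{"api": "move_arm", "payload": {"commands": [{"xyz":[0,0,0.001],"angular":[0,0,0]},{"xyz":[0,0,0.002],"angular":[0,0,0]},{"xyz":[0,0,0.003],"angular":[0,0,0]},{"xyz":[0,0,0.004],"angular":[0,0,0]},{"xyz":[0,0,0.005],"angular":[0,0,0]},{"xyz":[0,0,0.0055],"angular":[0,0,0]},{"xyz":[0,0,0.006],"angular":[0,0,0]},{"xyz":[0,0,0.0065],"angular":[0,0,0]},{"xyz":[0,0,0.0065],"angular":[0,0,0]},{"xyz":[0,0,0.0065],"angular":[0,0,0]}]}}

```text
time_s: 7.85
position: [0.646, 0.1765, 0.2144]
ee_rot: [[1.0, 0.001, -0.0], [0.001, -1.0, -0.0], [-0.0, 0.0, -1.0]]
ft_force: [-0.1, 0.9, -2.5]
finger_gap: 0.478
grip_force: 25.0
```

Request:
{"api": "move_arm", "payload": {"commands": [{"xyz":[0,0,0.0002],"angular":[0,0,0]},{"xyz":[0,0,0.0004],"angular":[0,0,0]},{"xyz":[0,0,0.0006],"angular":[0,0,0]},{"xyz":[0,0,0.0008],"angular":[0,0,0]},{"xyz":[0,0,0.001],"angular":[0,0,0]},{"xyz":[0,0,0.0012],"angular":[0,0,0]},{"xyz":[0,0,0.0014],"angular":[0,0,0]},{"xyz":[0,0,0.0014],"angular":[0,0,0]},{"xyz":[0,0,0.0014],"angular":[0,0,0]},{"xyz":[0,0,0.0014],"angular":[0,0,0]}]}}

```text
time_s: 9.1
position: [0.6463, 0.1766, 0.214]
ee_rot: [[1.0, 0.001, 0.001], [0.001, -1.0, 0.0], [0.001, -0.0, -1.0]]
ft_force: [-0.4, 0.0, 4.5]
finger_gap: 0.474
grip_force: 24.9
```

It touched the pan at its lower stop with about 7 N. I'll let go and move to hover over the other mill.

Request:
{"api": "move_arm", "payload": {"commands": [{"xyz":[0,0,-0.0005],"angular":[0,0,0]},{"xyz":[0,0,-0.0005],"angular":[0,0,0]},{"xyz":[0,0,-0.0005],"angular":[0,0,0]},{"xyz":[0,0,-0.0005],"angular":[0,0,0]},{"xyz":[0,0,-0.0005],"angular":[0,0,0]},{"xyz":[0,0,-0.0005],"angular":[0,0,0]},{"xyz":[0,0,-0.0005],"angular":[0,0,0]},{"xyz":[0,0,-0.0005],"angular":[0,0,0]},{"xyz":[0,0,-0.0005],"angular":[0,0,0]},{"xyz":[0,0,-0.01],"angular":[0,0,0]}], "hand": -1}}

```text
time_s: 10.35
position: [0.6457, 0.1764, 0.2209]
ee_rot: [[1.0, 0.001, -0.002], [0.001, -1.0, -0.001], [-0.002, 0.001, -1.0]]
ft_force: [0.7, -0.2, -0.4]
finger_gap: 1.003
grip_force: 0.0
```

```bash
python3 - <<'E'
from h import *
snap('side','s4')
plan((.646,.1766,.29,0),(.4439,-.1224,.29,0),(.4439,-.1224,.25,0)); 
E
```

```text
t 10.4 p [0.6465 0.1766 0.2228] F [-0.25 -0.65  0.63] gap 1.004 grip 0.0
  xyz [-0.0004, -0.0, -0.084] ang [-0.0, -0.0003, 0.0002]
  xyz [-0.2536, 0.3734, -0.0845] ang [-0.0, -0.0003, 0.0002]
  xyz [-0.2536, 0.3734, -0.0345] ang [-0.0, -0.0003, 0.0002]
```

Request:
{"api": "move_arm", "payload": {"commands": [{"xyz":[0,0,-0.04],"angular":[0,0,0]},{"xyz":[0,0,-0.084],"angular":[0,0,0]},{"xyz":[-0.036,0.053,-0.086],"angular":[0,0,0]},{"xyz":[-0.073,0.107,-0.086],"angular":[0,0,0]},{"xyz":[-0.11,0.16,-0.086],"angular":[0,0,0]},{"xyz":[-0.145,0.213,-0.086],"angular":[0,0,0]},{"xyz":[-0.181,0.267,-0.086],"angular":[0,0,0]},{"xyz":[-0.22,0.32,-0.06],"angular":[0,0,0]},{"xyz":[-0.2536,0.3734,-0.04],"angular":[0,0,0]},{"xyz":[-0.2536,0.3734,-0.0345],"angular":[0,0,0]}]}}

```text
time_s: 11.65
position: [0.4411, -0.1244, 0.2486]
ee_rot: [[1.0, -0.003, -0.001], [-0.003, -1.0, 0.0], [-0.001, -0.0, -1.0]]
ft_force: [0.5, 0.1, 0.0]
finger_gap: 1.007
grip_force: 0.0
```

Request:
{"api": "move_arm", "payload": {"commands": [{"xyz":[0,0,0],"angular":[0,0,0]},{"xyz":[0,0,0],"angular":[0,0,0]},{"xyz":[0,0,0],"angular":[0,0,0]},{"xyz":[0,0,0],"angular":[0,0,0]},{"xyz":[0,0,0],"angular":[0,0,0]},{"xyz":[0,0,0],"angular":[0,0,0]},{"xyz":[0,0,0],"angular":[0,0,0]},{"xyz":[0,0,0],"angular":[0,0,0]},{"xyz":[0,0,0],"angular":[0,0,0]},{"xyz":[0,0,0],"angular":[0,0,0]}]}}

```text
time_s: 12.9
position: [0.4434, -0.1225, 0.2489]
ee_rot: [[1.0, 0.001, -0.0], [0.001, -1.0, -0.0], [-0.0, 0.0, -1.0]]
ft_force: [0.5, -0.9, 0.3]
finger_gap: 1.002
grip_force: 0.0
```

```bash
python3 - <<'E'
from h import *
im,c=snap('wrist','w5'); p=proj(c,(.4439,-.1224,.112)); print(p)
hsv=cv2.cvtColor(im,cv2.COLOR_RGB2HSV); m=(hsv[:,:,1]<90).astype(np.uint8); k=np.zeros_like(m); cv2.circle(k,tuple(int(x) for x in p),28,1,-1)
n,l,st,ce=cv2.connectedComponentsWithStats(m*k)
for i in range(1,n):
    if st[i,4]>60: print(st[i],ce[i],onz(c,ce[i],.112).round(4))
plan((.4439,-.1224,.139,0)); 
E
```

```text
[254.02609021 200.96667088]
[239 185  31  31 736] [253.91032609 199.67527174] [ 0.4451 -0.1223  0.112 ]
t 12.95 p [ 0.4434 -0.1225  0.2489] F [0.47 0.32 0.7 ] gap 1.002 grip 0.0
  xyz [0.0006, -0.0001, 0.1374] ang [0.0, 0.0, 0.0002]
```

Request:
{"api": "move_arm", "payload": {"commands": [{"xyz":[0.002,0,0.03],"angular":[0,0,0]},{"xyz":[0.002,0,0.06],"angular":[0,0,0]},{"xyz":[0.002,0,0.09],"angular":[0,0,0]},{"xyz":[0.002,0,0.12],"angular":[0,0,0]},{"xyz":[0.002,0,0.1375],"angular":[0,0,0]},{"xyz":[0.002,0,0.1375],"angular":[0,0,0]},{"xyz":[0.002,0,0.1375],"angular":[0,0,0]},{"xyz":[0.002,0,0.1375],"angular":[0,0,0]},{"xyz":[0.002,0,0.1375],"angular":[0,0,0]},{"xyz":[0.002,0,0.1375],"angular":[0,0,0]}]}}

```text
time_s: 14.2
position: [0.4451, -0.1224, 0.1392]
ee_rot: [[1.0, 0.001, 0.001], [0.001, -1.0, 0.0], [0.001, -0.0, -1.0]]
ft_force: [0.3, 0.4, 0.2]
finger_gap: 0.998
grip_force: 0.0
```

Request:
{"api": "move_arm", "payload": {"commands": [{"xyz":[0,0,0],"angular":[0,0,0]},{"xyz":[0,0,0],"angular":[0,0,0]},{"xyz":[0,0,0],"angular":[0,0,0]},{"xyz":[0,0,0],"angular":[0,0,0]},{"xyz":[0,0,0],"angular":[0,0,0]},{"xyz":[0,0,0],"angular":[0,0,0]},{"xyz":[0,0,0],"angular":[0,0,0]},{"xyz":[0,0,0],"angular":[0,0,0]},{"xyz":[0,0,0],"angular":[0,0,0]},{"xyz":[0,0,0],"angular":[0,0,0]}], "hand": 1, "grip_force": 25}}

```text
time_s: 15.45
position: [0.445, -0.1224, 0.1389]
ee_rot: [[1.0, 0.001, 0.0], [0.001, -1.0, 0.0], [0.0, -0.0, -1.0]]
ft_force: [-0.4, 1.2, -0.2]
finger_gap: 0.472
grip_force: 25.0
```

```bash
python3 - <<'E'
from h import *
plan((.445,-.1223,.30,0),(.625,-.0815,.30,0),(.625,-.0815,.27,0))
E
```

```text
t 15.45 p [ 0.445  -0.1224  0.1389] F [-0.39  1.17 -0.15] gap 0.472 grip 25.0
  xyz [-0.0, -0.0001, -0.2014] ang [-0.0, -0.0, 0.0002]
  xyz [0.225, -0.0509, -0.2014] ang [-0.0, -0.0, 0.0002]
  xyz [0.225, -0.0509, -0.1639] ang [-0.0, -0.0, 0.0002]
```

Request:
{"api": "move_arm", "payload": {"commands": [{"xyz":[0,0,-0.04],"angular":[0,0,0]},{"xyz":[0,0,-0.1],"angular":[0,0,0]},{"xyz":[0,0,-0.16],"angular":[0,0,0]},{"xyz":[0.03,-0.007,-0.2],"angular":[0,0,0]},{"xyz":[0.08,-0.018,-0.2],"angular":[0,0,0]},{"xyz":[0.13,-0.03,-0.2],"angular":[0,0,0]},{"xyz":[0.18,-0.04,-0.2],"angular":[0,0,0]},{"xyz":[0.21,-0.048,-0.19],"angular":[0,0,0]},{"xyz":[0.225,-0.051,-0.175],"angular":[0,0,0]},{"xyz":[0.225,-0.051,-0.164],"angular":[0,0,0]}]}}

```text
time_s: 16.7
position: [0.6245, -0.0814, 0.268]
ee_rot: [[1.0, 0.001, -0.003], [0.001, -1.0, 0.0], [-0.003, -0.0, -1.0]]
ft_force: [-0.8, -0.2, -2.0]
finger_gap: 0.475
grip_force: 25.0
```

Request:
{"api": "move_arm", "payload": {"commands": [{"xyz":[0,0,0],"angular":[0,0,0]},{"xyz":[0,0,0],"angular":[0,0,0]},{"xyz":[0,0,0],"angular":[0,0,0]},{"xyz":[0,0,0],"angular":[0,0,0]},{"xyz":[0,0,0],"angular":[0,0,0]},{"xyz":[0,0,0],"angular":[0,0,0]},{"xyz":[0,0,0],"angular":[0,0,0]},{"xyz":[0,0,0],"angular":[0,0,0]},{"xyz":[0,0,0],"angular":[0,0,0]},{"xyz":[0,0,0],"angular":[0,0,0]}]}}

```text
time_s: 17.95
position: [0.625, -0.0814, 0.2701]
ee_rot: [[1.0, 0.001, 0.0], [0.001, -1.0, -0.0], [0.0, 0.0, -1.0]]
ft_force: [0.6, -0.4, -0.9]
finger_gap: 0.479
grip_force: 25.0
```

```bash
python3 - <<'E'
from h import *
im,c=snap('wrist','w6'); plan((.625,-.0815,.24,0))
q=[proj(c,(.625+.054*np.cos(a),-.0815+.054*np.sin(a),.104)) for a in np.radians(np.arange(-100,101,5))]
b=im[:,:,::-1].copy()
cv2.polylines(b,[np.array(q).round().astype(int).reshape(-1,1,2)],False,(0,0,255),1)
x0,y0=170,100
cv2.imwrite('pics/w6c.png',cv2.resize(b[y0:y0+150,x0:x0+200],(800,600),interpolation=cv2.INTER_NEAREST))
E
```

```text
t 18.0 p [ 0.625  -0.0815  0.2701] F [ 0.99  0.31 -1.68] gap 0.47 grip 25.0
  xyz [0.0, 0.0, 0.0376] ang [0.0, -0.0, 0.0002]
```

View pics/w6c.png

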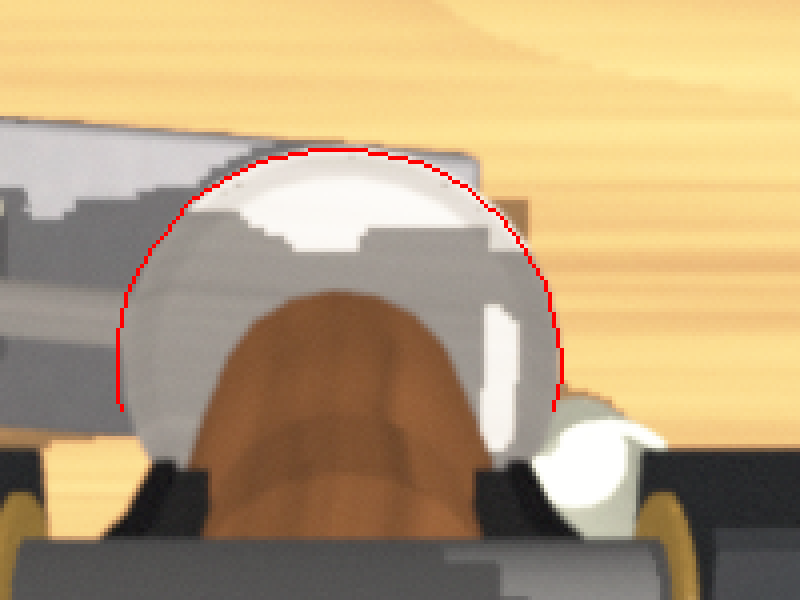

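The predicted rim of the raised right pan (red) fits the picture, so I'll lower onto it.

Request:
{"api": "move_arm", "payload": {"commands": [{"xyz":[0,0,0.01],"angular":[0,0,0]},{"xyz":[0,0,0.02],"angular":[0,0,0]},{"xyz":[0,0,0.028],"angular":[0,0,0]},{"xyz":[0,0,0.032],"angular":[0,0,0]},{"xyz":[0,0,0.035],"angular":[0,0,0]},{"xyz":[0,0,0.037],"angular":[0,0,0]},{"xyz":[0,0,0.0385],"angular":[0,0,0]},{"xyz":[0,0,0.04],"angular":[0,0,0]},{"xyz":[0,0,0.041],"angular":[0,0,0]},{"xyz":[0,0,0.041],"angular":[0,0,0]}]}}

```text
time_s: 19.25
position: [0.6252, -0.0814, 0.2377]
ee_rot: [[1.0, 0.001, 0.001], [0.001, -1.0, -0.0], [0.001, 0.0, -1.0]]
ft_force: [-0.4, 0.9, 0.5]
finger_gap: 0.477
grip_force: 25.0
```

```bash
python3 - <<'E'
from h import *
im,c=snap('wrist','w7'); plan((.625,-.0815,.235,0)); im,c=snap('side','s7')
for P in((.646,.1766,.076),(.646,.1766,.188),(.625,-.0815,.1),(.625,-.0815,.212)): print(proj(c,P))
cv2.imwrite('pics/s7c.png',cv2.resize(im[90:250,210:350,::-1],(525,600),interpolation=cv2.INTER_CUBIC))
E
```

```text
t 19.3 p [ 0.6252 -0.0815  0.2377] F [-0.05  0.91  1.1 ] gap 0.475 grip 25.0
  xyz [-0.0002, 0.0, 0.0034] ang [0.0, -0.0001, 0.0002]
[280.204333   160.43627036]
[281.79431307 129.27555783]
[290.4735103  203.71663786]
[293.07724906 168.55117131]
```

View pics/s7c.png

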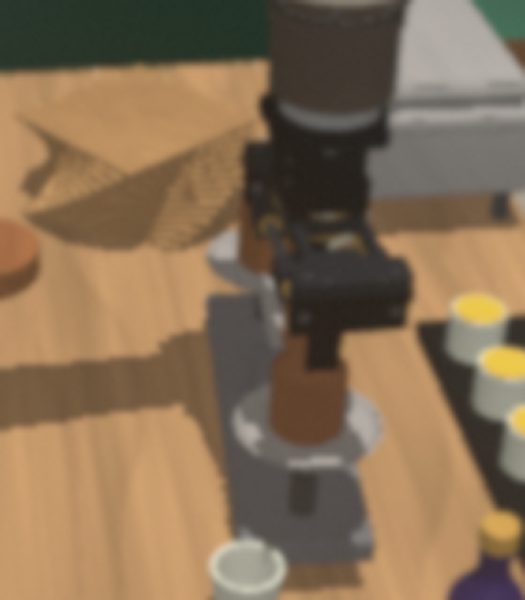

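The second mill stands on the right pan, and the contact force of 2–3 N means it is lifting the first mill slightly. I'll let go and rise straight up.

Request:
{"api": "move_arm", "payload": {"commands": [{"xyz":[0,0,0],"angular":[0,0,0]},{"xyz":[0,0,0],"angular":[0,0,0]},{"xyz":[0,0,0],"angular":[0,0,0]},{"xyz":[0,0,0],"angular":[0,0,0]},{"xyz":[0,0,0],"angular":[0,0,0]},{"xyz":[0,0,0],"angular":[0,0,0]},{"xyz":[0,0,0],"angular":[0,0,0]},{"xyz":[0,0,0],"angular":[0,0,0]},{"xyz":[0,0,-0.01],"angular":[0,0,0]},{"xyz":[0,0,-0.02],"angular":[0,0,0]}], "hand": -1}}

```text
time_s: 20.6
position: [0.6252, -0.0815, 0.2541]
ee_rot: [[1.0, 0.001, 0.001], [0.001, -1.0, -0.0], [0.001, 0.0, -1.0]]
ft_force: [-0.1, -0.5, 0.2]
finger_gap: 0.998
grip_force: 0.0
```

Request:
{"api": "move_arm", "payload": {"commands": [{"xyz":[0,0,-0.02],"angular":[0,0,0]},{"xyz":[0,0,-0.05],"angular":[0,0,0]},{"xyz":[0,0,-0.08],"angular":[0,0,0]},{"xyz":[0,0,-0.1],"angular":[0,0,0]},{"xyz":[0,0,-0.11],"angular":[0,0,0]},{"xyz":[0,0,-0.11],"angular":[0,0,0]},{"xyz":[0,0,-0.11],"angular":[0,0,0]},{"xyz":[0,0,-0.11],"angular":[0,0,0]},{"xyz":[0,0,-0.11],"angular":[0,0,0]},{"xyz":[0,0,-0.11],"angular":[0,0,0]}]}}

```text
time_s: 21.85
position: [0.625, -0.0814, 0.341]
ee_rot: [[1.0, 0.001, -0.0], [0.001, -1.0, -0.0], [-0.0, 0.0, -1.0]]
ft_force: [-0.4, -0.7, -0.2]
finger_gap: 0.997
grip_force: 0.0
```

```bash
python3 - <<'E'
from h import *
plan((.646,.1766,.34,0)); im,c=snap('wrist','w8'); print(proj(c,(.625,-.0815,.212)),proj(c,(.625,-.0815,.188)))
a=cv2.resize(im[:,:,::-1],(480,360))
s,cs=snap('side','s8'); s=s[90:250,210:350,::-1]; s=cv2.resize(s,(315,360))
cv2.imwrite('pics/m8.png',np.hstack([a,s]))
E
```

```text
t 21.85 p [ 0.625  -0.0814  0.341 ] F [-0.37 -0.69 -0.17] gap 0.997 grip 0.0
  xyz [0.0266, -0.3225, 0.0013] ang [0.0, 0.0001, 0.0002]
[254.10989901 203.992868  ] [254.21277633 196.56529212]
```

View pics/m8.png

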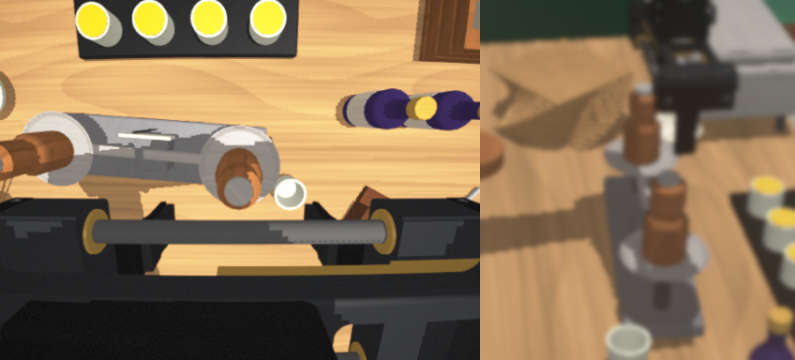

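Both mills stand. The right mill's top in the wrist view is at about (257,203), which matches the raised height (predicted v=204) rather than the lowered one (v=197). I'll confirm numerically by triangulating the tops.

```bash
cat >> h.py <<'E'
def gblob(im,p,r,smax=90,amin=15):
    hsv=cv2.cvtColor(im,cv2.COLOR_RGB2HSV); m=(hsv[:,:,1]<smax).astype(np.uint8); k=np.zeros_like(m); cv2.circle(k,tuple(int(round(x)) for x in p),r,1,-1)
    n,l,st,ce=cv2.connectedComponentsWithStats(m*k); 
    return [(st[i].tolist(),ce[i]) for i in range(1,n) if st[i,4]>amin]
def tri(c1,u1,c2,u2):
    o1,d1=ray(c1,u1);o2,d2=ray(c2,u2); A=np.stack([d1,-d2],1); t=np.linalg.lstsq(A,o2-o1,rcond=None)[0]
    a,b=o1+d1*t[0],o2+d2*t[1]; return (a+b)/2,np.linalg.norm(a-b)
E
python3 - <<'E'
from h import *
w,cw=load('w8'); s,cs=load('s8'); t,ct=snap('top','t8')
for n,im,c in(('side',s,cs),('top',t,ct),('wrist',w,cw)):
  for m,P in(('L',(.646,.1766,.188)),('R',(.625,-.0815,.212))):
    p=proj(c,P)
    if 0<p[0]<512: print(n,m,p.round(1),[(a,b.round(1)) for a,b in gblob(im,p,20 if n=='wrist' else 8)])
E
```

```text
side L [281.8 129.3] [([279, 123, 12, 10, 76], array([284.5, 128.6]))]
side R [293.1 168.6] [([285, 161, 14, 12, 115], array([292.2, 167. ]))]
top L [193.3 147.7] [([188, 140, 14, 17, 156], array([194.4, 148. ]))]
top R [291.5 155.6] [([284, 149, 14, 13, 120], array([291. , 154.6]))]
wrist R [254.1 204. ] [([239, 188, 31, 32, 782], array([254.1, 203.6]))]
```

The right mill's top agrees with z=0.212 in all three views. The left pan is down, so the left mill is the pepper mill. I'll go back to it.

Request:
{"api": "move_arm", "payload": {"commands": [{"xyz":[0.004,-0.05,0],"angular":[0,0,0]},{"xyz":[0.009,-0.11,0],"angular":[0,0,0]},{"xyz":[0.014,-0.17,0],"angular":[0,0,0]},{"xyz":[0.018,-0.23,0],"angular":[0,0,0]},{"xyz":[0.023,-0.28,0],"angular":[0,0,0]},{"xyz":[0.0264,-0.31,0.01],"angular":[0,0,0]},{"xyz":[0.0264,-0.3225,0.0187],"angular":[0,0,0]},{"xyz":[0.0264,-0.3225,0.0187],"angular":[0,0,0]},{"xyz":[0.0264,-0.3225,0.0187],"angular":[0,0,0]},{"xyz":[0.0264,-0.3225,0.0187],"angular":[0,0,0]}]}}

```text
time_s: 23.25
position: [0.646, 0.1755, 0.3269]
ee_rot: [[1.0, -0.0, 0.001], [-0.0, -1.0, 0.0], [0.001, -0.0, -1.0]]
ft_force: [-0.3, -0.2, -0.6]
finger_gap: 0.997
grip_force: 0.0
```

Request:
{"api": "move_arm", "payload": {"commands": [{"xyz":[0,0,0],"angular":[0,0,0]},{"xyz":[0,0,0],"angular":[0,0,0]},{"xyz":[0,0,0],"angular":[0,0,0]},{"xyz":[0,0,0],"angular":[0,0,0]},{"xyz":[0,0,0],"angular":[0,0,0]},{"xyz":[0,0,0],"angular":[0,0,0]},{"xyz":[0,0,0],"angular":[0,0,0]},{"xyz":[0,0,0],"angular":[0,0,0]},{"xyz":[0,0,0],"angular":[0,0,0]},{"xyz":[0,0,0],"angular":[0,0,0]}]}}

```text
time_s: 24.5
position: [0.6458, 0.1766, 0.3263]
ee_rot: [[1.0, 0.001, 0.0], [0.001, -1.0, 0.0], [0.0, -0.0, -1.0]]
ft_force: [-0.1, 0.0, 0.1]
finger_gap: 1.001
grip_force: 0.0
```

```bash
python3 - <<'E'
from h import *
im,c=snap('wrist','w9'); p=proj(c,(.646,.1766,.188)); print(p)
for a,b in gblob(im,p,26,90,60): print(a,b.round(1),onz(c,b,.188).round(4))
plan((.646,.1766,.2145,0))
E
```

```text
[254.06731547 200.86752771]
[238, 184, 29, 31, 721] [252.3 199.5] [0.6473 0.1781 0.188 ]
[266, 190, 15, 26, 129] [275.2 204.8] [0.6424 0.158  0.188 ]
[228, 193, 11, 21, 64] [231.3 204.9] [0.6423 0.1966 0.188 ]
t 24.55 p [0.6459 0.1766 0.3264] F [-0.69 -0.36  0.55] gap 1.002 grip 0.0
  xyz [0.0002, -0.0, 0.1398] ang [-0.0, -0.0, 0.0002]
```

Request:
{"api": "move_arm", "payload": {"commands": [{"xyz":[0.0018,-0.0019,0.03],"angular":[0,0,0]},{"xyz":[0.0018,-0.0019,0.06],"angular":[0,0,0]},{"xyz":[0.0018,-0.0019,0.09],"angular":[0,0,0]},{"xyz":[0.0018,-0.0019,0.12],"angular":[0,0,0]},{"xyz":[0.0018,-0.0019,0.1398],"angular":[0,0,0]},{"xyz":[0.0018,-0.0019,0.1398],"angular":[0,0,0]},{"xyz":[0.0018,-0.0019,0.1398],"angular":[0,0,0]},{"xyz":[0.0018,-0.0019,0.1398],"angular":[0,0,0]},{"xyz":[0.0018,-0.0019,0.1398],"angular":[0,0,0]},{"xyz":[0.0018,-0.0019,0.1398],"angular":[0,0,0]}]}}

```text
time_s: 25.8
position: [0.6474, 0.1781, 0.2149]
ee_rot: [[1.0, 0.001, 0.001], [0.001, -1.0, 0.0], [0.001, -0.0, -1.0]]
ft_force: [-0.4, -0.8, -0.3]
finger_gap: 1.0
grip_force: 0.0
```

Request:
{"api": "move_arm", "payload": {"commands": [{"xyz":[0,0,0],"angular":[0,0,0]},{"xyz":[0,0,0],"angular":[0,0,0]},{"xyz":[0,0,0],"angular":[0,0,0]},{"xyz":[0,0,0],"angular":[0,0,0]},{"xyz":[0,0,0],"angular":[0,0,0]},{"xyz":[0,0,0],"angular":[0,0,0]},{"xyz":[0,0,0],"angular":[0,0,0]},{"xyz":[0,0,0],"angular":[0,0,0]},{"xyz":[0,0,0],"angular":[0,0,0]},{"xyz":[0,0,0],"angular":[0,0,0]}], "hand": 1, "grip_force": 45}}

```text
time_s: 27.05
position: [0.6473, 0.1782, 0.2145]
ee_rot: [[1.0, 0.001, 0.0], [0.001, -1.0, 0.0], [0.0, -0.0, -1.0]]
ft_force: [0.9, 0.5, 1.1]
finger_gap: 0.47
grip_force: 45.0
```

```bash
python3 - <<'E'
from h import *
plan((.647,.178,.34,0),(.478,-.30,.34,0))
E
```

```text
t 27.05 p [0.6473 0.1782 0.2145] F [0.89 0.54 1.11] gap 0.47 grip 45.0
  xyz [-0.0004, 0.0002, -0.1569] ang [-0.0, -0.0, 0.0002]
  xyz [-0.2122, 0.5975, -0.157] ang [-0.0, -0.0, 0.0002]
```

Gripped. I'll lift slowly so the lighter mill sinks gently, then route around it to the caddy.

Request:
{"api": "move_arm", "payload": {"commands": [{"xyz":[0,0,-0.003],"angular":[0,0,0]},{"xyz":[0,0,-0.006],"angular":[0,0,0]},{"xyz":[0,0,-0.009],"angular":[0,0,0]},{"xyz":[0,0,-0.012],"angular":[0,0,0]},{"xyz":[0,0,-0.015],"angular":[0,0,0]},{"xyz":[0,0,-0.018],"angular":[0,0,0]},{"xyz":[0,0,-0.021],"angular":[0,0,0]},{"xyz":[0,0,-0.024],"angular":[0,0,0]},{"xyz":[0,0,-0.027],"angular":[0,0,0]},{"xyz":[0,0,-0.03],"angular":[0,0,0]}]}}

```text
time_s: 28.3
position: [0.6473, 0.1781, 0.2386]
ee_rot: [[1.0, 0.001, -0.0], [0.001, -1.0, -0.0], [-0.0, 0.0, -1.0]]
ft_force: [0.1, 0.7, -2.4]
finger_gap: 0.47
grip_force: 45.0
```

Request:
{"api": "move_arm", "payload": {"commands": [{"xyz":[0,0,-0.005],"angular":[0,0,0]},{"xyz":[0,0,-0.015],"angular":[0,0,0]},{"xyz":[0,0,-0.04],"angular":[0,0,0]},{"xyz":[-0.01,0,-0.07],"angular":[0,0,0]},{"xyz":[-0.05,0.02,-0.1],"angular":[0,0,0]},{"xyz":[-0.1,0.05,-0.1],"angular":[0,0,0]},{"xyz":[-0.15,0.09,-0.1],"angular":[0,0,0]},{"xyz":[-0.2,0.14,-0.1],"angular":[0,0,0]},{"xyz":[-0.24,0.19,-0.1],"angular":[0,0,0]},{"xyz":[-0.265,0.25,-0.1],"angular":[0,0,0]}]}}

```text
time_s: 29.55
position: [0.4338, -0.0232, 0.3194]
ee_rot: [[1.0, 0.003, 0.001], [0.003, -1.0, 0.0], [0.001, -0.0, -1.0]]
ft_force: [0.9, -0.4, -2.2]
finger_gap: 0.47
grip_force: 45.0
```

```bash
python3 - <<'E'
from h import *
plan((.42,-.30,.30,0),(.42,-.30,.27,0))
E
```

```text
t 29.55 p [ 0.4338 -0.0232  0.3194] F [ 0.95 -0.36 -2.17] gap 0.47 grip 45.0
  xyz [-0.0182, 0.3459, 0.0241] ang [-0.0001, -0.0002, 0.0004]
  xyz [-0.0182, 0.3459, 0.0616] ang [-0.0001, -0.0002, 0.0004]
```

Request:
{"api": "move_arm", "payload": {"commands": [{"xyz":[-0.003,0.06,0.005],"angular":[0,0,0]},{"xyz":[-0.006,0.13,0.01],"angular":[0,0,0]},{"xyz":[-0.01,0.2,0.015],"angular":[0,0,0]},{"xyz":[-0.014,0.26,0.02],"angular":[0,0,0]},{"xyz":[-0.018,0.31,0.03],"angular":[0,0,0]},{"xyz":[-0.018,0.335,0.045],"angular":[0,0,0]},{"xyz":[-0.018,0.346,0.0616],"angular":[0,0,0]},{"xyz":[-0.018,0.346,0.0616],"angular":[0,0,0]},{"xyz":[-0.018,0.346,0.0616],"angular":[0,0,0]},{"xyz":[-0.018,0.346,0.0616],"angular":[0,0,0]}]}}

```text
time_s: 30.8
position: [0.4218, -0.2983, 0.27]
ee_rot: [[1.0, 0.002, 0.001], [0.002, -1.0, -0.001], [0.001, 0.001, -1.0]]
ft_force: [0.2, 0.7, -2.2]
finger_gap: 0.467
grip_force: 45.0
```

Request:
{"api": "move_arm", "payload": {"commands": [{"xyz":[0,0,0],"angular":[0,0,0]},{"xyz":[0,0,0],"angular":[0,0,0]},{"xyz":[0,0,0],"angular":[0,0,0]},{"xyz":[0,0,0],"angular":[0,0,0]},{"xyz":[0,0,0],"angular":[0,0,0]},{"xyz":[0,0,0],"angular":[0,0,0]},{"xyz":[0,0,0],"angular":[0,0,0]},{"xyz":[0,0,0],"angular":[0,0,0]},{"xyz":[0,0,0],"angular":[0,0,0]},{"xyz":[0,0,0],"angular":[0,0,0]}]}}

```text
time_s: 32.05
position: [0.4214, -0.299, 0.2692]
ee_rot: [[1.0, 0.001, 0.0], [0.001, -1.0, -0.0], [0.0, 0.0, -1.0]]
ft_force: [-0.4, -1.0, -2.1]
finger_gap: 0.471
grip_force: 45.0
```

```bash
python3 - <<'E'
from h import *
im,c=snap('wrist','w10'); plan((.478,-.30,.20,0))
p=proj(c,(.478,-.3,.045)); print(p); x0,y0=int(p[0])-75,int(p[1])-60
cr=cv2.resize(im[y0:y0+120,x0:x0+150,::-1],(750,600),interpolation=cv2.INTER_CUBIC)
g=cv2.cvtColor(cr,cv2.COLOR_BGR2GRAY); r=np.linalg.norm(proj(c,(.478,-.3+.0285,.045))-p)*5; print('r',r)
q=cv2.HoughCircles(cv2.GaussianBlur(g,(0,0),3),cv2.HOUGH_GRADIENT,1.5,8,param1=50,param2=15,minRadius=int(r*.88),maxRadius=int(r*1.15))
for a in q[0][:5]:
    uv=np.array([x0,y0])+(a[:2]+.5)/5-.5; print(a,uv,onz(c,uv,.045).round(4)); cv2.circle(cr,tuple(int(v) for v in a[:2]),int(a[2]),(0,255,0),1)
cv2.imwrite('pics/w10c.png',cr)
E
```

```text
t 32.1 p [ 0.4214 -0.2989  0.2692] F [-0.02  0.6  -2.08] gap 0.469 grip 45.0
  xyz [0.0708, 0.0014, 0.0865] ang [-0.0, 0.0, 0.0002]
[255.37983347 131.94231849]
r 125.82516201062742
[426.75 282.75 111.05] [264.94999695 127.15000153] [ 0.4833 -0.3108  0.045 ]
[437.25 281.25 119.3 ] [267.05000305 126.84999847] [ 0.4837 -0.3131  0.045 ]
[431.25 273.75 120.95] [265.84999847 125.34999847] [ 0.4853 -0.3118  0.045 ]
[426.75 291.75 121.55] [264.94999695 128.95000076] [ 0.4813 -0.3108  0.045 ]
[426.75 255.75 137.9 ] [264.94999695 121.75      ] [ 0.4893 -0.3107  0.045 ]
```

View pics/w10c.png

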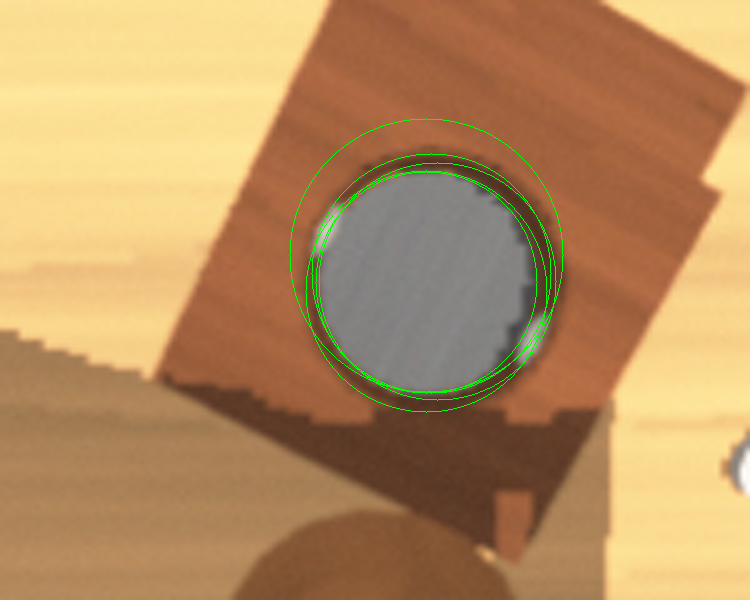

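The socket is clear: the grey rest disc sits inside a dark wall ring, with balls at about (326,232) and (532,338) in the crop. The mouth centre is at about (434,280). The drawn Hough circles are only rough, so I'll fit the rim edge on the z=45 mm plane.

```bash
python3 - <<'E'
from h import *
im,c=load('w10'); x0,y0=180,71
cr=cv2.resize(im[y0:y0+120,x0:x0+150],(750,600),interpolation=cv2.INTER_CUBIC)
g=cv2.GaussianBlur(cv2.cvtColor(cr,cv2.COLOR_RGB2GRAY),(0,0),2).astype(float)
f=lambda a:onz(c,np.array([x0,y0])+(np.array(a)+.5)/5-.5,.045)[:2]
P=[]
for d in list(range(-200,25,5)):
    t=np.radians(d); rr=np.arange(108,150,.5); xs,ys=434+rr*np.cos(t),280+rr*np.sin(t)
    v=cv2.remap(g.astype(np.float32),xs.astype(np.float32)[None],ys.astype(np.float32)[None],cv2.INTER_LINEAR)[0]
    i=np.argmax(np.gradient(v)); P.append(f((xs[i],ys[i])))
P=np.array(P)
for k in range(3):
    A=np.c_[2*P,np.ones(len(P))]; s=np.linalg.lstsq(A,(P**2).sum(1),rcond=None)[0]; r=np.sqrt(s[2]+s[0]**2+s[1]**2)
    e=np.linalg.norm(P-s[:2],axis=1)-r; print(s[:2].round(4),'r',r.round(4),'sd',e.std().round(4),len(P)); P=P[abs(e)<2*e.std()]
uv=np.array([x0,y0])+(np.array([429,285])+.5)/5-.5; print('ball mid',onz(c,uv,.031).round(4))
o=s[:2]; plan((o[0],o[1],.2,0),(o[0],o[1],.188,0))
E
```

```text
[ 0.4828 -0.3124] r 0.0284 sd 0.0014 45
[ 0.4824 -0.3125] r 0.0287 sd 0.0013 44
[ 0.4823 -0.3123] r 0.0289 sd 0.0011 42
ball mid [ 0.4826 -0.3118  0.031 ]
t 32.1 p [ 0.4214 -0.2989  0.2692] F [-0.02  0.6  -2.08] gap 0.469 grip 45.0
  xyz [0.0762, 0.0168, 0.0865] ang [-0.0, 0.0, 0.0002]
  xyz [0.0762, 0.0168, 0.1015] ang [-0.0, 0.0, 0.0002]
```

Request:
{"api": "move_arm", "payload": {"commands": [{"xyz":[0.03,0.007,0],"angular":[0,0,0]},{"xyz":[0.06,0.013,0],"angular":[0,0,0]},{"xyz":[0.0764,0.0167,0.01],"angular":[0,0,0]},{"xyz":[0.0764,0.0167,0.04],"angular":[0,0,0]},{"xyz":[0.0764,0.0167,0.07],"angular":[0,0,0]},{"xyz":[0.0764,0.0167,0.09],"angular":[0,0,0]},{"xyz":[0.0764,0.0167,0.1],"angular":[0,0,0]},{"xyz":[0.0764,0.0167,0.1],"angular":[0,0,0]},{"xyz":[0.0764,0.0167,0.1],"angular":[0,0,0]},{"xyz":[0.0764,0.0167,0.1],"angular":[0,0,0]}]}}

```text
time_s: 33.35
position: [0.4828, -0.3124, 0.1901]
ee_rot: [[1.0, 0.001, 0.002], [0.001, -1.0, -0.001], [0.002, 0.001, -1.0]]
ft_force: [0.1, -0.0, -1.7]
finger_gap: 0.474
grip_force: 45.0
```

```bash
python3 - <<'E'
from h import *
plan((.4825,-.3122,.1835,0),(.4825,-.3122,.1785,0))
E
```

```text
t 33.35 p [ 0.4828 -0.3124  0.1901] F [ 0.05 -0.01 -1.73] gap 0.474 grip 45.0
  xyz [-0.0004, -0.0002, 0.0082] ang [0.0001, -0.0003, 0.0002]
  xyz [-0.0004, -0.0002, 0.0145] ang [0.0001, -0.0003, 0.0002]
```

Request:
{"api": "move_arm", "payload": {"commands": [{"xyz":[0,0,0.002],"angular":[0,0,0]},{"xyz":[0,0,0.004],"angular":[0,0,0]},{"xyz":[0,0,0.0055],"angular":[0,0,0]},{"xyz":[0,0,0.0065],"angular":[0,0,0]},{"xyz":[0,0,0.0075],"angular":[0,0,0]},{"xyz":[0,0,0.0082],"angular":[0,0,0]},{"xyz":[0,0,0.009],"angular":[0,0,0]},{"xyz":[0,0,0.0092],"angular":[0,0,0]},{"xyz":[0,0,0.0092],"angular":[0,0,0]},{"xyz":[0,0,0.0092],"angular":[0,0,0]}]}}

```text
time_s: 34.6
position: [0.4825, -0.3122, 0.1819]
ee_rot: [[1.0, 0.001, 0.0], [0.001, -1.0, -0.0], [0.0, 0.0, -1.0]]
ft_force: [0.6, -0.8, -2.2]
finger_gap: 0.474
grip_force: 45.0
```

Request:
{"api": "move_arm", "payload": {"commands": [{"xyz":[0,0,0.0006],"angular":[0,0,0]},{"xyz":[0,0,0.0012],"angular":[0,0,0]},{"xyz":[0,0,0.0018],"angular":[0,0,0]},{"xyz":[0,0,0.0024],"angular":[0,0,0]},{"xyz":[0,0,0.003],"angular":[0,0,0]},{"xyz":[0,0,0.0035],"angular":[0,0,0]},{"xyz":[0,0,0.004],"angular":[0,0,0]},{"xyz":[0,0,0.0045],"angular":[0,0,0]},{"xyz":[0,0,0.0045],"angular":[0,0,0]},{"xyz":[0,0,0.0045],"angular":[0,0,0]}]}}

```text
time_s: 35.85
position: [0.4825, -0.3122, 0.1782]
ee_rot: [[1.0, 0.001, -0.0], [0.001, -1.0, 0.0], [-0.0, -0.0, -1.0]]
ft_force: [0.3, -0.4, -2.6]
finger_gap: 0.474
grip_force: 45.0
```

Request:
{"api": "move_arm", "payload": {"commands": [{"xyz":[0,0,0.0008],"angular":[0,0,0]},{"xyz":[0,0,0.0016],"angular":[0,0,0]},{"xyz":[0,0,0.0024],"angular":[0,0,0]},{"xyz":[0,0,0.0032],"angular":[0,0,0]},{"xyz":[0,0,0.004],"angular":[0,0,0]},{"xyz":[0,0,0.0048],"angular":[0,0,0]},{"xyz":[0,0,0.0054],"angular":[0,0,0]},{"xyz":[0,0,0.006],"angular":[0,0,0]},{"xyz":[0,0,0.006],"angular":[0,0,0]},{"xyz":[0,0,0.006],"angular":[0,0,0]}]}}

```text
time_s: 37.1
position: [0.4825, -0.3123, 0.1735]
ee_rot: [[1.0, 0.001, 0.0], [0.001, -1.0, 0.0], [0.0, -0.0, -1.0]]
ft_force: [0.3, -0.5, -2.4]
finger_gap: 0.469
grip_force: 45.0
```

Request:
{"api": "move_arm", "payload": {"commands": [{"xyz":[0,0,0.001],"angular":[0,0,0]},{"xyz":[0,0,0.002],"angular":[0,0,0]},{"xyz":[0,0,0.003],"angular":[0,0,0]},{"xyz":[0,0,0.004],"angular":[0,0,0]},{"xyz":[0,0,0.005],"angular":[0,0,0]},{"xyz":[0,0,0.006],"angular":[0,0,0]},{"xyz":[0,0,0.007],"angular":[0,0,0]},{"xyz":[0,0,0.008],"angular":[0,0,0]},{"xyz":[0,0,0.008],"angular":[0,0,0]},{"xyz":[0,0,0.008],"angular":[0,0,0]}]}}

```text
time_s: 38.35
position: [0.4836, -0.3126, 0.1691]
ee_rot: [[1.0, 0.002, 0.003], [0.002, -1.0, -0.002], [0.003, 0.002, -1.0]]
ft_force: [0.2, 3.3, 8.0]
finger_gap: 0.468
grip_force: 45.0
```

Request:
{"api": "move_arm", "payload": {"commands": [{"xyz":[0,0,0.0004],"angular":[0,0,0]},{"xyz":[0,0,0.0008],"angular":[0,0,0]},{"xyz":[0,0,0.0012],"angular":[0,0,0]},{"xyz":[0,0,0.0016],"angular":[0,0,0]},{"xyz":[0,0,0.002],"angular":[0,0,0]},{"xyz":[0,0,0.0024],"angular":[0,0,0]},{"xyz":[0,0,0.0024],"angular":[0,0,0]},{"xyz":[0,0,0.0024],"angular":[0,0,0]},{"xyz":[0,0,0.0024],"angular":[0,0,0]},{"xyz":[0,0,0.0024],"angular":[0,0,0]}]}}

```text
time_s: 39.6
position: [0.4839, -0.3128, 0.1677]
ee_rot: [[1.0, 0.002, 0.004], [0.002, -1.0, -0.002], [0.004, 0.002, -1.0]]
ft_force: [0.4, 2.7, 10.9]
finger_gap: 0.469
grip_force: 45.0
```

Request:
{"api": "move_arm", "payload": {"commands": [{"xyz":[0,0,0.0004],"angular":[0,0,0]},{"xyz":[0,0,0.0008],"angular":[0,0,0]},{"xyz":[0,0,0.0012],"angular":[0,0,0]},{"xyz":[0,0,0.0016],"angular":[0,0,0]},{"xyz":[0,0,0.002],"angular":[0,0,0]},{"xyz":[0,0,0.0024],"angular":[0,0,0]},{"xyz":[0,0,0.0024],"angular":[0,0,0]},{"xyz":[0,0,0.0024],"angular":[0,0,0]},{"xyz":[0,0,0.0024],"angular":[0,0,0]},{"xyz":[0,0,0.0024],"angular":[0,0,0]}]}}

```text
time_s: 40.85
position: [0.4839, -0.3128, 0.1654]
ee_rot: [[1.0, 0.002, 0.004], [0.002, -1.0, -0.002], [0.004, 0.002, -1.0]]
ft_force: [0.4, 2.0, 7.9]
finger_gap: 0.47
grip_force: 45.0
```

```bash
python3 - <<'E'
from h import *
plan((.4825,-.3122,.1645,0)); o=env.get_obs(); print(o['moment'])
im,c=snap('wrist','w11'); w2,c2=load('w2')
# slip check: compare mill image in the tool view (rows where head shows, beside the fingers) between pick and now
a=cv2.cvtColor(im[215:285,215:297],cv2.COLOR_RGB2GRAY).astype(np.float32); b=cv2.cvtColor(w2[215:285,215:297],cv2.COLOR_RGB2GRAY).astype(np.float32)
for n,i in(('w2',w2),('now',im),('w6',load('w6')[0])):
    h=cv2.cvtColor(i,cv2.COLOR_RGB2HSV); print(n,h[258:292,256,1].tolist(), h[170:220:3,256,0].tolist())
E
```

```text
t 40.85 p [ 0.4839 -0.3128  0.1654] F [0.4  2.   7.92] gap 0.47 grip 45.0
  xyz [-0.0017, -0.0008, 0.0011] ang [0.0004, -0.0006, 0.0003]
[ 0.88903161 -0.01255066 -0.01152553]
w2 [10, 6, 16, 21, 20, 24, 23, 21, 21, 24, 21, 21, 26, 22, 21, 19, 22, 21, 21, 24, 22, 21, 24, 21, 23, 31, 127, 155, 157, 162, 161, 160, 162, 157] [15, 13, 13, 13, 13, 13, 13, 12, 13, 13, 12, 13, 12, 12, 13, 12, 12]
now [6, 6, 13, 22, 19, 22, 22, 22, 19, 24, 24, 23, 23, 23, 20, 22, 22, 22, 23, 23, 23, 22, 25, 25, 23, 31, 132, 154, 160, 160, 157, 156, 157, 162] [11, 11, 12, 13, 12, 13, 12, 13, 13, 12, 13, 13, 12, 12, 13, 12, 13]
w6 [9, 6, 14, 23, 20, 20, 20, 20, 21, 21, 23, 21, 22, 20, 21, 24, 21, 21, 21, 21, 21, 20, 25, 21, 22, 35, 135, 161, 161, 160, 159, 159, 153, 158] [16, 13, 13, 13, 14, 13, 13, 13, 13, 13, 13, 12, 12, 13, 13, 13, 13]
```

The mill hasn't slipped in the grip (same edge rows), and it is past the balls at 18.1 mm depth. I'll go on in small steps and take a rough disc depth from the earlier image.

Request:
{"api": "move_arm", "payload": {"commands": [{"xyz":[0,0,0.0003],"angular":[0,0,0]},{"xyz":[0,0,0.0006],"angular":[0,0,0]},{"xyz":[0,0,0.0009],"angular":[0,0,0]},{"xyz":[0,0,0.0012],"angular":[0,0,0]},{"xyz":[0,0,0.0015],"angular":[0,0,0]},{"xyz":[0,0,0.0018],"angular":[0,0,0]},{"xyz":[0,0,0.0018],"angular":[0,0,0]},{"xyz":[0,0,0.0018],"angular":[0,0,0]},{"xyz":[0,0,0.0018],"angular":[0,0,0]},{"xyz":[0,0,0.0018],"angular":[0,0,0]}]}}

```text
time_s: 42.15
position: [0.4838, -0.3128, 0.1635]
ee_rot: [[1.0, 0.002, 0.004], [0.002, -1.0, -0.002], [0.004, 0.002, -1.0]]
ft_force: [0.2, 1.3, 7.1]
finger_gap: 0.471
grip_force: 45.0
```

```bash
python3 - <<'E'
from h import *
im,c=load('w10'); x0,y0=180,71
f=lambda a,z:onz(c,np.array([x0,y0])+(np.array(a)+.5)/5-.5,z)[:2]
for d in(19,23,27,31,35):
    z=.045-d/1000; t,b,l=f((427,172),z),f((427,393),z),f((318,283),z); print(d,'dia mm',(1000*np.linalg.norm(t-b)).round(1),'centre',((t+b)/2).round(4),'left-edge radius',(1000*(l[1]-(-.3122))).round(1))
E
```

```text
19 dia mm 51.7 centre [ 0.4827 -0.3115] left-edge radius 26.8
23 dia mm 52.4 centre [ 0.4826 -0.3116] left-edge radius 26.9
27 dia mm 53.0 centre [ 0.4826 -0.3118] left-edge radius 27.1
31 dia mm 53.6 centre [ 0.4825 -0.3119] left-edge radius 27.3
35 dia mm 54.2 centre [ 0.4824 -0.3121] left-edge radius 27.4
```

Request:
{"api": "move_arm", "payload": {"commands": [{"xyz":[0,0,0.0003],"angular":[0,0,0]},{"xyz":[0,0,0.0006],"angular":[0,0,0]},{"xyz":[0,0,0.0009],"angular":[0,0,0]},{"xyz":[0,0,0.0012],"angular":[0,0,0]},{"xyz":[0,0,0.0015],"angular":[0,0,0]},{"xyz":[0,0,0.0018],"angular":[0,0,0]},{"xyz":[0,0,0.0018],"angular":[0,0,0]},{"xyz":[0,0,0.0018],"angular":[0,0,0]},{"xyz":[0,0,0.0018],"angular":[0,0,0]},{"xyz":[0,0,0.0018],"angular":[0,0,0]}]}}

```text
time_s: 43.4
position: [0.4839, -0.3128, 0.1623]
ee_rot: [[1.0, 0.002, 0.004], [0.002, -1.0, -0.002], [0.004, 0.002, -1.0]]
ft_force: [0.9, 2.2, 8.7]
finger_gap: 0.471
grip_force: 45.0
```

Request:
{"api": "move_arm", "payload": {"commands": [{"xyz":[0,0,0.0003],"angular":[0,0,0]},{"xyz":[0,0,0.0006],"angular":[0,0,0]},{"xyz":[0,0,0.0009],"angular":[0,0,0]},{"xyz":[0,0,0.0012],"angular":[0,0,0]},{"xyz":[0,0,0.0015],"angular":[0,0,0]},{"xyz":[0,0,0.0018],"angular":[0,0,0]},{"xyz":[0,0,0.0018],"angular":[0,0,0]},{"xyz":[0,0,0.0018],"angular":[0,0,0]},{"xyz":[0,0,0.0018],"angular":[0,0,0]},{"xyz":[0,0,0.0018],"angular":[0,0,0]}]}}

```text
time_s: 44.65
position: [0.484, -0.3128, 0.1613]
ee_rot: [[1.0, 0.002, 0.004], [0.002, -1.0, -0.002], [0.004, 0.002, -1.0]]
ft_force: [-0.0, 3.3, 9.6]
finger_gap: 0.469
grip_force: 45.0
```

Request:
{"api": "move_arm", "payload": {"commands": [{"xyz":[0,0,0.0002],"angular":[0,0,0]},{"xyz":[0,0,0.0004],"angular":[0,0,0]},{"xyz":[0,0,0.0006],"angular":[0,0,0]},{"xyz":[0,0,0.0008],"angular":[0,0,0]},{"xyz":[0,0,0.001],"angular":[0,0,0]},{"xyz":[0,0,0.0012],"angular":[0,0,0]},{"xyz":[0,0,0.0012],"angular":[0,0,0]},{"xyz":[0,0,0.0012],"angular":[0,0,0]},{"xyz":[0,0,0.0012],"angular":[0,0,0]},{"xyz":[0,0,0.0012],"angular":[0,0,0]}]}}

```text
time_s: 45.9
position: [0.4839, -0.3127, 0.1601]
ee_rot: [[1.0, 0.002, 0.004], [0.002, -1.0, -0.002], [0.004, 0.002, -1.0]]
ft_force: [-0.1, 3.1, 9.0]
finger_gap: 0.475
grip_force: 45.0
```

Still sliding: it moved 1.2 mm and the force stayed steady. Depth is now 23.4 mm.

Request:
{"api": "move_arm", "payload": {"commands": [{"xyz":[0,0,0.0003],"angular":[0,0,0]},{"xyz":[0,0,0.0006],"angular":[0,0,0]},{"xyz":[0,0,0.0009],"angular":[0,0,0]},{"xyz":[0,0,0.0012],"angular":[0,0,0]},{"xyz":[0,0,0.0014],"angular":[0,0,0]},{"xyz":[0,0,0.0016],"angular":[0,0,0]},{"xyz":[0,0,0.0016],"angular":[0,0,0]},{"xyz":[0,0,0.0016],"angular":[0,0,0]},{"xyz":[0,0,0.0016],"angular":[0,0,0]},{"xyz":[0,0,0.0016],"angular":[0,0,0]}]}}

```text
time_s: 47.15
position: [0.484, -0.3128, 0.1591]
ee_rot: [[1.0, 0.002, 0.004], [0.002, -1.0, -0.002], [0.004, 0.002, -1.0]]
ft_force: [0.2, 3.0, 9.8]
finger_gap: 0.472
grip_force: 45.0
```

Request:
{"api": "move_arm", "payload": {"commands": [{"xyz":[0,0,0.0003],"angular":[0,0,0]},{"xyz":[0,0,0.0006],"angular":[0,0,0]},{"xyz":[0,0,0.0009],"angular":[0,0,0]},{"xyz":[0,0,0.0012],"angular":[0,0,0]},{"xyz":[0,0,0.0014],"angular":[0,0,0]},{"xyz":[0,0,0.0016],"angular":[0,0,0]},{"xyz":[0,0,0.0016],"angular":[0,0,0]},{"xyz":[0,0,0.0016],"angular":[0,0,0]},{"xyz":[0,0,0.0016],"angular":[0,0,0]},{"xyz":[0,0,0.0016],"angular":[0,0,0]}]}}

```text
time_s: 48.4
position: [0.484, -0.3128, 0.1578]
ee_rot: [[1.0, 0.002, 0.004], [0.002, -1.0, -0.002], [0.004, 0.002, -1.0]]
ft_force: [-0.7, 3.6, 9.3]
finger_gap: 0.472
grip_force: 45.0
```

Request:
{"api": "move_arm", "payload": {"commands": [{"xyz":[0,0,0.0003],"angular":[0,0,0]},{"xyz":[0,0,0.0006],"angular":[0,0,0]},{"xyz":[0,0,0.0009],"angular":[0,0,0]},{"xyz":[0,0,0.0012],"angular":[0,0,0]},{"xyz":[0,0,0.0014],"angular":[0,0,0]},{"xyz":[0,0,0.0016],"angular":[0,0,0]},{"xyz":[0,0,0.0016],"angular":[0,0,0]},{"xyz":[0,0,0.0016],"angular":[0,0,0]},{"xyz":[0,0,0.0016],"angular":[0,0,0]},{"xyz":[0,0,0.0016],"angular":[0,0,0]}]}}

```text
time_s: 49.65
position: [0.4839, -0.3127, 0.1561]
ee_rot: [[1.0, 0.002, 0.004], [0.002, -1.0, -0.002], [0.004, 0.002, -1.0]]
ft_force: [0.9, 3.0, 7.8]
finger_gap: 0.47
grip_force: 45.0
```

Request:
{"api": "move_arm", "payload": {"commands": [{"xyz":[0,0,0.0003],"angular":[0,0,0]},{"xyz":[0,0,0.0006],"angular":[0,0,0]},{"xyz":[0,0,0.0009],"angular":[0,0,0]},{"xyz":[0,0,0.0012],"angular":[0,0,0]},{"xyz":[0,0,0.0015],"angular":[0,0,0]},{"xyz":[0,0,0.0018],"angular":[0,0,0]},{"xyz":[0,0,0.0018],"angular":[0,0,0]},{"xyz":[0,0,0.0018],"angular":[0,0,0]},{"xyz":[0,0,0.0018],"angular":[0,0,0]},{"xyz":[0,0,0.0018],"angular":[0,0,0]}]}}

```text
time_s: 50.9
position: [0.4839, -0.3127, 0.1548]
ee_rot: [[1.0, 0.002, 0.004], [0.002, -1.0, -0.002], [0.004, 0.002, -1.0]]
ft_force: [0.9, 3.2, 8.7]
finger_gap: 0.469
grip_force: 45.0
```

Depth is 28.7 mm and it is still sliding.

Request:
{"api": "move_arm", "payload": {"commands": [{"xyz":[0,0,0.0003],"angular":[0,0,0]},{"xyz":[0,0,0.0006],"angular":[0,0,0]},{"xyz":[0,0,0.0009],"angular":[0,0,0]},{"xyz":[0,0,0.0012],"angular":[0,0,0]},{"xyz":[0,0,0.0015],"angular":[0,0,0]},{"xyz":[0,0,0.0018],"angular":[0,0,0]},{"xyz":[0,0,0.0018],"angular":[0,0,0]},{"xyz":[0,0,0.0018],"angular":[0,0,0]},{"xyz":[0,0,0.0018],"angular":[0,0,0]},{"xyz":[0,0,0.0018],"angular":[0,0,0]}]}}

```text
time_s: 52.15
position: [0.4839, -0.3127, 0.1534]
ee_rot: [[1.0, 0.002, 0.004], [0.002, -1.0, -0.002], [0.004, 0.002, -1.0]]
ft_force: [-0.0, 3.0, 8.5]
finger_gap: 0.468
grip_force: 45.0
```

Request:
{"api": "move_arm", "payload": {"commands": [{"xyz":[0,0,0.0003],"angular":[0,0,0]},{"xyz":[0,0,0.0006],"angular":[0,0,0]},{"xyz":[0,0,0.0009],"angular":[0,0,0]},{"xyz":[0,0,0.0012],"angular":[0,0,0]},{"xyz":[0,0,0.0015],"angular":[0,0,0]},{"xyz":[0,0,0.0018],"angular":[0,0,0]},{"xyz":[0,0,0.0018],"angular":[0,0,0]},{"xyz":[0,0,0.0018],"angular":[0,0,0]},{"xyz":[0,0,0.0018],"angular":[0,0,0]},{"xyz":[0,0,0.0018],"angular":[0,0,0]}]}}

```text
time_s: 53.4
position: [0.4839, -0.3127, 0.1519]
ee_rot: [[1.0, 0.002, 0.004], [0.002, -1.0, -0.002], [0.004, 0.002, -1.0]]
ft_force: [-0.5, 4.4, 8.9]
finger_gap: 0.47
grip_force: 45.0
```

Request:
{"api": "move_arm", "payload": {"commands": [{"xyz":[0,0,0.0003],"angular":[0,0,0]},{"xyz":[0,0,0.0006],"angular":[0,0,0]},{"xyz":[0,0,0.0009],"angular":[0,0,0]},{"xyz":[0,0,0.0012],"angular":[0,0,0]},{"xyz":[0,0,0.0015],"angular":[0,0,0]},{"xyz":[0,0,0.0016],"angular":[0,0,0]},{"xyz":[0,0,0.0016],"angular":[0,0,0]},{"xyz":[0,0,0.0016],"angular":[0,0,0]},{"xyz":[0,0,0.0016],"angular":[0,0,0]},{"xyz":[0,0,0.0016],"angular":[0,0,0]}]}}

```text
time_s: 54.65
position: [0.4841, -0.3127, 0.1518]
ee_rot: [[1.0, 0.003, 0.005], [0.003, -1.0, -0.003], [0.005, 0.003, -1.0]]
ft_force: [-1.5, 4.9, 14.1]
finger_gap: 0.471
grip_force: 45.0
```

The mill stopped at 31.7 mm and the force jumped to 14 N, so it is on the disc. One small confirming push follows, plus a slip check.

Request:
{"api": "move_arm", "payload": {"commands": [{"xyz":[0,0,0.0003],"angular":[0,0,0]},{"xyz":[0,0,0.0006],"angular":[0,0,0]},{"xyz":[0,0,0.0008],"angular":[0,0,0]},{"xyz":[0,0,0.0008],"angular":[0,0,0]},{"xyz":[0,0,0.0008],"angular":[0,0,0]},{"xyz":[0,0,0.0008],"angular":[0,0,0]},{"xyz":[0,0,0.0008],"angular":[0,0,0]},{"xyz":[0,0,0.0008],"angular":[0,0,0]},{"xyz":[0,0,0.0008],"angular":[0,0,0]},{"xyz":[0,0,0.0008],"angular":[0,0,0]}]}}

```text
time_s: 55.9
position: [0.4842, -0.3126, 0.1518]
ee_rot: [[1.0, 0.003, 0.005], [0.003, -1.0, -0.003], [0.005, 0.003, -1.0]]
ft_force: [-1.3, 5.5, 17.7]
finger_gap: 0.471
grip_force: 45.0
```

```bash
python3 - <<'E'
from h import *
plan((.4825,-.3122,.26,0))
im,c=snap('wrist','w12'); h=cv2.cvtColor(im,cv2.COLOR_RGB2HSV); print(h[278:290,256,1].tolist())
E
```

```text
t 55.9 p [ 0.4842 -0.3126  0.1518] F [-1.31  5.47 17.68] gap 0.471 grip 45.0
  xyz [-0.0015, -0.0002, -0.1353] ang [0.0004, -0.0008, 0.0004]
[20, 22, 20, 22, 23, 34, 135, 158, 158, 158, 157, 157]
```

It is solidly home with no slip and a push of about 20 N. I'll release and retreat straight up.

Request:
{"api": "move_arm", "payload": {"commands": [{"xyz":[0,0,-0.002],"angular":[0,0,0]},{"xyz":[0,0,-0.002],"angular":[0,0,0]},{"xyz":[0,0,-0.002],"angular":[0,0,0]},{"xyz":[0,0,-0.002],"angular":[0,0,0]},{"xyz":[0,0,-0.002],"angular":[0,0,0]},{"xyz":[0,0,-0.002],"angular":[0,0,0]},{"xyz":[0,0,-0.002],"angular":[0,0,0]},{"xyz":[0,0,-0.002],"angular":[0,0,0]},{"xyz":[0,0,-0.01],"angular":[0,0,0]},{"xyz":[0,0,-0.03],"angular":[0,0,0]}], "hand": -1}}

```text
time_s: 57.2
position: [0.4822, -0.3121, 0.1721]
ee_rot: [[1.0, 0.001, -0.001], [0.001, -1.0, 0.0], [-0.001, -0.0, -1.0]]
ft_force: [-0.4, -0.2, -0.0]
finger_gap: 1.001
grip_force: 0.0
```

Request:
{"api": "move_arm", "payload": {"commands": [{"xyz":[0,0,-0.04],"angular":[0,0,0]},{"xyz":[0,0,-0.08],"angular":[0,0,0]},{"xyz":[0,0,-0.11],"angular":[0,0,0]},{"xyz":[0,0,-0.12],"angular":[0,0,0]},{"xyz":[0,0,-0.12],"angular":[0,0,0]},{"xyz":[0,0,-0.12],"angular":[0,0,0]},{"xyz":[0,0,-0.12],"angular":[0,0,0]},{"xyz":[0,0,-0.12],"angular":[0,0,0]},{"xyz":[0,0,-0.12],"angular":[0,0,0]},{"xyz":[0,0,-0.12],"angular":[0,0,0]}]}}

```text
time_s: 58.45
position: [0.4825, -0.3123, 0.2678]
ee_rot: [[1.0, 0.001, -0.0], [0.001, -1.0, 0.0], [-0.0, -0.0, -1.0]]
ft_force: [0.6, 1.0, -0.1]
finger_gap: 1.002
grip_force: 0.0
```

```bash
python3 - <<'E'
from h import *
plan(); w,cw=snap('wrist','w13'); t,ct=snap('top','t13'); s,cs=snap('side','s13')
for n,im,c in(('side',s,cs),('top',t,ct),('wrist',w,cw)):
  for m,P in(('heavy',(.483,-.3125,.1253)),('light',(.625,-.0815,.188))):
    p=proj(c,P)
    if 0<p[0]<512 and 0<p[1]<384: print(n,m,p.round(1),[(a,b.round(1)) for a,b in gblob(im,p,26 if n=='wrist' else 9,75,30)])
E
```

```text
t 58.45 p [ 0.4825 -0.3123  0.2678] F [ 0.61  1.03 -0.07] gap 1.002 grip 0.0
side heavy [248.5 263.8] [([244, 259, 12, 10, 105], array([249.6, 263.5]))]
side light [292.5 176.4] [([283, 168, 16, 14, 140], array([290.4, 174.5]))]
top heavy [371.1 216.4] [([362, 207, 19, 19, 244], array([370.8, 215.9]))]
top light [290.5 158.1] [([283, 150, 18, 14, 56], array([292.6, 154.5])), ([286, 154, 10, 10, 86], array([290.6, 158.5]))]
wrist heavy [254.4 199.2] [([241, 183, 29, 30, 682], array([255. , 197.7]))]
```

The heavy mill's top is within about 1.5 px of the seated position in all three views. In the top view the light mill's top is where it should be on its lowered pan, so I'm handing in.

```bash
python3 -c "
from rig import env
print(env.job_done())"
```

```text
the job is handed in; nothing more can be done
None
```

The left pan went down, so I pressed that heavier mill home on the disc at about 31.7 mm with a push of about 20 N; the lighter mill was left standing on the right pan and the job was handed in at about 58.6 s.

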